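Scoop ball knobs onto the counting scale

ROBOT

A 6-joint arm with a two-finger parallel gripper is mounted at the origin on the work surface. World frame = base frame: x ahead of the robot, y to its left, z up, the work surface at z = 0. Lengths are in mm, angles in rad, forces in N, time in s.
With the tool pointing down it reaches from about 325 to 775 mm from the base axis. Payload 9.3 kg.
Tool frame: the origin (TCP) lies on the centre line of the jaws, within the pads' length; the fingertips stand 8 mm ahead of it and the grasp point (between the pads) lies 11 mm behind it; z points along the fingers, y is the line along which they close (so a half turn about z gives the same grasp; the last joint's range is limited). The gripper opens to 85 mm and grips with 20 to 120 N. Pads are 22 mm wide; open, the fingers measure 114 mm over their backs; the gripper's body (76 mm by 85 mm) begins 54 mm behind the grasp point. The pads swing forward as they close: fully open they stand 13 mm farther back than shut.
Start: joints at [-1.302, 0.259, 0.021, 1.334, 0, 1.418], TCP at [225.165, -501.794, 239.279] pointing down, gripper open.
Joint ranges: [-3.04, 3.04], [-0.91, 1.82], [-1.04, 1.36], [-1.92, 1.95], [-1.52, 1.45], [-3.14, 3.14]. Speed limits (rad/s): [2.22, 2.22, 2.79, 3.14, 3.14, 3.14].

INTERFACE

Orientations are given as a unit quaternion [x, y, z, w].
In Python, from cell import r gives the robot as it stands. The module is installed in compiled form; this text tells all that it offers.
- The arm moves only by the tool carry_out, never from a script. Its argument "moves" is a list of rows, each an object with "xyz": the shift along the tool's x, y, z in m, a list of three; "rot": the turn, a rotation vector about the tool's x, y, z in rad, a list of three; "gripper": the opening, from 0 (shut) to 1 (fully open). A call has exactly 5 rows; each row shifts and turns the commanded pose from where the row before left it, along the tool's axes as they then stand; what a row does not reach is not made up. A row lasts 1/12 s, in which the tool goes at most 41.7 mm and 7.16 degrees, less where a joint would pass 70% of its speed; a pose out of reach is approached as far as the arm can. A call is refused whole if a number of a shift passes 0.0417 or a number of a turn 0.125, either way. A call with a gripper value outside its range is refused whole. The fingers move at their own pace and stop on an object; "newtons" is the grip in N (left out, the last holds). Time passes only in rows, so rows that do not move let the fingers close, or fill a call up. It gives the time, the measured TCP pose, the force, the opening and the grip force at its end, in the units of the state.
- r.state(): the state, without advancing time (a new reading comes with each control period).
- r.camera(name): name is "side" or "top"; returns (picture, depth): 384x512x3 uint8, blue, green, red; 384x512 float32, mm along the optical axis (not along the pixel's ray), 0 where there is no reading.
- r.camera_model(name): a dict with "fx", "fy", "cx", "cy" (pixels), "origin" and "attitude" of the camera in the world. Camera axes: x right, y down, z forward; pixel columns grow to the right and rows downward; lengths in mm; the calibration is good to about 2 mm. A picture is of the moment at which its call begins. camera_model takes no time and is no camera call.
- r.job_done(): hands the job in; it is judged then, once.
The state is a dict: "time_s": time; "joint_positions": joint angles; "joint_velocities": joint speeds; "tau": joint torques, N m; "eef_pos": TCP position; "tcp_rot": TCP orientation; "contact_force": force on the tool from outside, world axes, zero at the start; "ft_torque": the same for the moment, N m; "width": opening from 0.0 (shut) to 1.0 (fully open); "grip_force": force on a finger pad.
Only numpy, scipy, OpenCV 4.12 (cv2) and the standard library are available. Lean on these libraries where they do the work, as an engineer would, in place of code of your own. Each camera call takes 0.05 s, during which the arm holds its last target. There are 200 camera calls.

TASK

With the blue-handled scoop, transfer at least four of the five black ball knobs from the yellow stock bin into the round pan of the counting scale, never touching the knobs with the gripper or arm. Then put the empty scoop away, fully down, flat and square in the pocket of its grey rest. Any knob not in the pan must be left in the bin, and the other things on the bench are to be left where they are.

Things in the scene. Friction and masses are not known exactly. Their poses are not given: they have to be found in the camera images.
- scoop: Aluminium scoop tray 96 mm long (x), 92 wide (y), open on top and at the front (+x); floor 2 mm, walls 3 mm thick: sides 34 mm high (sloping to 0 over the front 48 mm), back 40. Blue handle on the back wall: bar 22 mm wide (y), 34 deep, 100 long, rising 20 degrees back (to -x) from z; top end at x -80, z 129 mm. About 0.22 kg. Origin: centre of the tray's underside, z up.
- scoop_grip (a point): Point on the handle's axis, 33 mm below its top end: grip here across the 22 mm width (y), fingers pointing down. At x -69, y 0, z 97.7 mm in the scoop's frame; axes as the scoop's.
- scoop_lip (a point): Middle of the lower front edge of the scoop's mouth; at x 48, y 0, z 0 mm in the scoop's frame.
- bin: Yellow open-topped stock bin, fixed, 220 mm long (x), 110 wide (y), walls and floor 4 mm thick (inside 212 x 102): low front wall 22 mm high on its -x side (to the robot), sides 50 mm (90 mm over the rear 80 mm), back wall 90 mm high on its +x side. From x = 70 mm the inner floor slopes at 50 degrees up the back wall, rising 43 mm. The knobs start on the flat. Origin: centre of its underside.
- rest: Grey scoop rest, fixed, 126 x 122 mm, with a pocket 102 mm long (x) by 98 wide (y): 3 mm to spare on each side of the scoop's tray, scoop's x along the rest's x. Pocket floor (black pad) 8 mm over the bench; straight walls up to 17 mm, then a sloping lead-in up to about 25 mm. Origin: centre of its underside.
- rest_pocket (a point): Centre of the pocket's floor in the rest; axes as the rest's.
- scale: Parts-counting scale, fixed to the bench: white base 150 by 150 by 36 mm with a round steel pan on top, pan rim 160 mm across at 82 mm above the bench. Origin: centre of its underside.
- scale_pan (a point): Centre of the pan's inner floor, 50 mm above the bench; the pan is 32 mm deep, its floor about 128 mm across, its mouth about 154 mm.
- knob1: Ball knob 1 of 5 (all alike): black plastic ball 26 mm across with a tapered foot that ends in a flat face 17 mm across, 15 mm from the ball's centre; about 20 g, smooth. Origin: the ball's centre; the foot points along its -z.
- knob2: Ball knob 2 of 5 (all alike): black plastic ball 26 mm across with a tapered foot that ends in a flat face 17 mm across, 15 mm from the ball's centre; about 20 g, smooth. Origin: the ball's centre; the foot points along its -z.
- knob3: Ball knob 3 of 5 (all alike): black plastic ball 26 mm across with a tapered foot that ends in a flat face 17 mm across, 15 mm from the ball's centre; about 20 g, smooth. Origin: the ball's centre; the foot points along its -z.
- knob4: Ball knob 4 of 5 (all alike): black plastic ball 26 mm across with a tapered foot that ends in a flat face 17 mm across, 15 mm from the ball's centre; about 20 g, smooth. Origin: the ball's centre; the foot points along its -z.
- knob5: Ball knob 5 of 5 (all alike): black plastic ball 26 mm across with a tapered foot that ends in a flat face 17 mm across, 15 mm from the ball's centre; about 20 g, smooth. Origin: the ball's centre; the foot points along its -z.
- glue_jar: Bystander. Yellow jar with red cap, 56 mm across, 95 mm high. Origin: centre of its underside.
- steel_block: Bystander. Steel block 130 x 35 x 45 mm. Origin: centre of its underside.
- driver: Bystander. Red-handled screwdriver lying down. Origin: centre of its underside.
- caliper: Bystander. Steel caliper, 200 mm long, lying flat. Origin: centre of its underside.
- oak_block: Bystander. Light wood block 40 x 120 x 40 mm. Origin: centre of its underside.
Mind the look-alikes: they are no part of the job. There is more than one size of the rest; the one meant has the size given above.

How it is judged (in metres and radians):
On the way, in this order (a step that is already met when the one before it is completed fails the run):
1. at least one knob rides in the scoop, lifted clear of the bin (knob higher than 90 mm over the bench) (((distance between knob1 and scoop below 0.065 m and height (world z) of knob1 above 0.09 m) or (distance between knob2 and scoop below 0.065 m and height (world z) of knob2 above 0.09 m) or (distance between knob3 and scoop below 0.065 m and height (world z) of knob3 above 0.09 m) or (distance between knob4 and scoop below 0.065 m and height (world z) of knob4 above 0.09 m) or (distance between knob5 and scoop below 0.065 m and height (world z) of knob5 above 0.09 m))), for 0.2 s.
2. at least four knobs are in the scale's pan ((distance between each of knob1, knob2, knob3, knob4 and scale_pan below 0.085 m or distance between each of knob1, knob2, knob3, knob5 and scale_pan below 0.085 m or distance between each of knob1, knob2, knob4, knob5 and scale_pan below 0.085 m or distance between each of knob1, knob3, knob4, knob5 and scale_pan below 0.085 m or distance between each of knob2, knob3, knob4, knob5 and scale_pan below 0.085 m)), for 0.2 s.
At the end, for the whole second after the job is handed in: Four or more knobs at rest in the pan, the others in pan or bin; the empty scoop at rest in the pocket: underside within 3.5 mm of its floor, 8 mm of its centre, tilt under 0.06 rad, within 0.1 rad of the rest's x axis ((distance between each of knob1, knob2, knob3, knob4 and scale_pan below 0.085 m or distance between each of knob1, knob2, knob3, knob5 and scale_pan below 0.085 m or distance between each of knob1, knob2, knob4, knob5 and scale_pan below 0.085 m or distance between each of knob1, knob3, knob4, knob5 and scale_pan below 0.085 m or distance between each of knob2, knob3, knob4, knob5 and scale_pan below 0.085 m) and (distance between knob1 and scale_pan below 0.085 m or (x of knob1 in the frame of bin between -0.108 and 0.108 m and y of knob1 in the frame of bin between -0.053 and 0.053 m and z of knob1 in the frame of bin below 0.065 m)) and (distance between knob2 and scale_pan below 0.085 m or (x of knob2 in the frame of bin between -0.108 and 0.108 m and y of knob2 in the frame of bin between -0.053 and 0.053 m and z of knob2 in the frame of bin below 0.065 m)) and (distance between knob3 and scale_pan below 0.085 m or (x of knob3 in the frame of bin between -0.108 and 0.108 m and y of knob3 in the frame of bin between -0.053 and 0.053 m and z of knob3 in the frame of bin below 0.065 m)) and (distance between knob4 and scale_pan below 0.085 m or (x of knob4 in the frame of bin between -0.108 and 0.108 m and y of knob4 in the frame of bin between -0.053 and 0.053 m and z of knob4 in the frame of bin below 0.065 m)) and (distance between knob5 and scale_pan below 0.085 m or (x of knob5 in the frame of bin between -0.108 and 0.108 m and y of knob5 in the frame of bin between -0.053 and 0.053 m and z of knob5 in the frame of bin below 0.065 m)) and linear speed of each of knob1, knob2, knob3, knob4, knob5 below 0.05 m/s and z of scoop in the frame of rest_pocket below 0.0035 m and horizontal distance between scoop and rest_pocket below 0.008 m and angle between scoop's own z axis and vertical below 0.06 rad and angle between the x axis of scoop and the x axis of rest, either way round below 0.1 rad and linear speed of scoop below 0.02 m/s); the robot touches nothing.
It fails at once if a knob is touched by the gripper or arm (over 0.5 N) (contact force between any of the fingers, the arm and knob1 above 0.5 N or contact force between any of the fingers, the arm and knob2 above 0.5 N or contact force between any of the fingers, the arm and knob3 above 0.5 N or contact force between any of the fingers, the arm and knob4 above 0.5 N or contact force between any of the fingers, the arm and knob5 above 0.5 N).
It fails at once if a bystander (jar, steel block, screwdriver, caliper, wood block) is moved more than 30 mm (distance of any of glue_jar, steel_block, driver, caliper, oak_block from where it was at the start of the episode above 0.03 m).
It also fails if it takes over 64 s, if anything falls off the work surface, if the arm or the gripper's body presses on something with over 40 N, if the wrist force passes 120 N, or if a joint passes its speed limit or range.

## Working session

There is one attempt and no reset: what is moved stays moved. The work goes in short steps, Python scripts to look and compute and a tool call to move; the robot and the scene stay as the last step left them, time stands still between calls to the robot, and variables do not carry over. Pictures are saved under pics/ and viewed, at most 10 in all, crops included, and the job is handed in when it is done.

Besides the shell and the picture viewer there is one more tool, called after "Request:" as name(argument=value, ...) on one line, values as JSON. carry_out: Moves the arm, as the interface text tells. Its arguments: {"type":"object","properties":{"moves":{"type":"array","items":{"type":"object","properties":{"xyz":{"type":"array","items":{"type":"number"}},"rot":{"type":"array","items":{"type":"number"}},"gripper":{"type":"number"}}}},"newtons":{"type":"number"}},"required":["moves"]}

```bash
mkdir -p pics; python3 - <<'E'
from cell import r
import cv2,numpy as np
print(r.state())
for n in("top","side"):
    im,d=r.camera(n); cv2.imwrite(f"pics/{n}0.png",im); np.save(f"{n}0.npy",d); print(r.camera_model(n))
E
```

```text
{'time_s': 0.0, 'joint_positions': array([-1.30161482e+00,  2.59226401e-01,  2.07299282e-02,  1.33367402e+00,
        3.37722441e-06,  1.41819589e+00]), 'joint_velocities': array([-7.45552182e-04, -9.33508038e-04,  1.66672256e-03,  3.38639554e-04,
       -4.11820286e-04, -2.55314080e-05]), 'tau': array([ 1.71383530e-03, -5.55638480e+01,  3.44533610e+01,  1.38064247e-02,
        1.59003844e-04, -9.15036878e-06]), 'eef_pos': array([ 225.08645826, -501.53651856,  238.63503514]), 'tcp_rot': array([ 9.77844565e-01,  2.09331161e-01, -3.83419127e-05, -6.86012675e-04]), 'contact_force': array([-0.09795794,  0.44017088, -0.53369363]), 'ft_torque': array([-0.02730323,  0.00344084,  0.0073243 ]), 'grip_force': 0.0, 'width': 0.9995220823577539}
{'fx': 448.25556670222556, 'fy': 448.25556670222556, 'cx': 257.9153599604085, 'cy': 193.8288948092093, 'origin': array([ 264.47029458,  -15.84432818, 1462.27006993]), 'attitude': array([ 0.70520857, -0.70519097,  0.05071679, -0.05305074])}
{'fx': 361.0290703218772, 'fy': 361.0290703218772, 'cx': 253.27305054312677, 'cy': 190.87599151730512, 'origin': array([352.84585786, 746.77712645, 770.32480227]), 'attitude': array([-0.05446586,  0.91130303, -0.40669477,  0.03405337])}
```

View pics/top0.png

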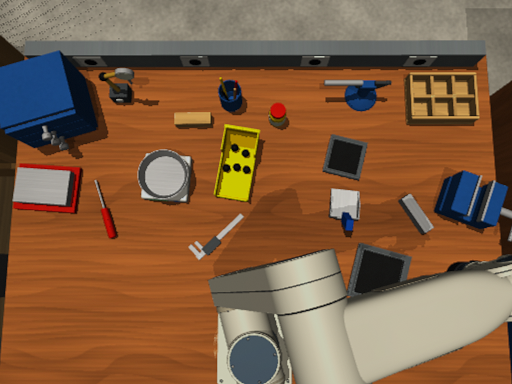

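View pics/side0.png

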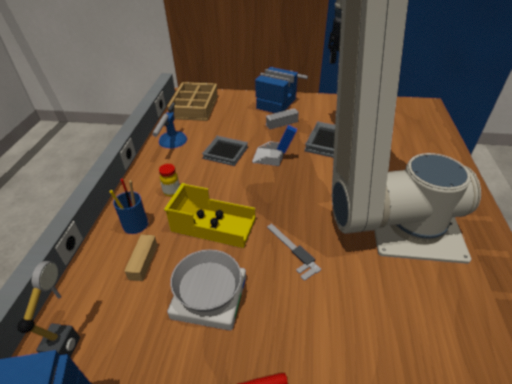

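```bash
cat > h.py <<'E'
import numpy as np,cv2
from scipy.spatial.transform import Rotation as R
from cell import r
def world(n,d):
    m=r.camera_model(n); v,u=np.mgrid[:384,:512]
    p=np.stack([(u-m['cx'])/m['fx']*d,(v-m['cy'])/m['fy']*d,d],-1)
    return p@R.from_quat(m['attitude']).as_matrix().T+m['origin']
E
python3 - <<'E'
from h import *
d=np.load('top0.npy'); W=world('top',d); np.save('W0.npy',W)
for n,(u0,u1,v0,v1) in dict(bench=(280,300,140,180),).items(): print(n,np.median(W[v0:v1,u0:u1,2]))
im=cv2.imread('pics/top0.png')
a=cv2.resize(im[115:255,130:270],None,fx=4,fy=4,interpolation=cv2.INTER_CUBIC)[:, :]
cv2.imwrite('pics/a.png',a)
b=cv2.resize(im[130:305,310:440],None,fx=3.4,fy=3.4,interpolation=cv2.INTER_CUBIC)
cv2.imwrite('pics/b.png',b)
E
```

```text
bench -0.5186662032705271
```

View pics/a.png

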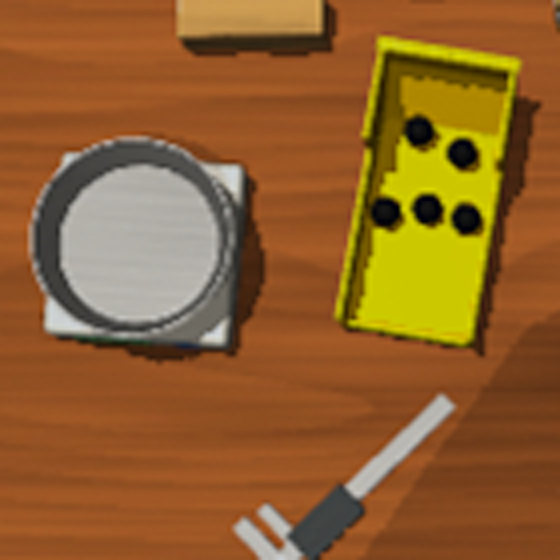

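View pics/b.png

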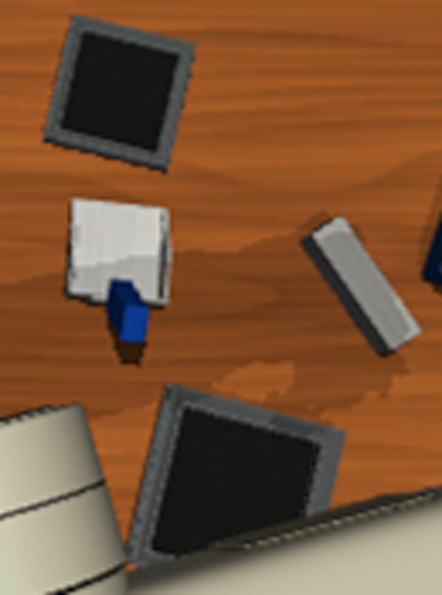

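```bash
cat >> h.py <<'E'
def ray(n,u,v,z):
    m=r.camera_model(n); dv=R.from_quat(m['attitude']).apply([(u-m['cx'])/m['fx'],(v-m['cy'])/m['fy'],1])
    return (m['origin']+dv*(z-m['origin'][2])/dv[2])[:2]
E
python3 - <<'E'
from h import *
np.set_printoptions(precision=1,suppress=True)
A=lambda x,y,z: ray('top',(x+.5)/4+129.5,(y+.5)/4+114.5,z)
B=lambda x,y,z: ray('top',(x+.5)/3.4+309.5,(y+.5)/3.4+129.5,z)
print('pan',A(135,236,82),'floor',A(140,245,50), 'pan w',A(30,236,82)-A(240,236,82))
q=[A(337,322,22),A(472,346,22),A(521,60,90),A(380,37,90)]
print('bin',*q); fm=(q[0]+q[1])/2; bm=(q[2]+q[3])/2; print('ctr',(fm+bm)/2,'len',np.linalg.norm(bm-fm),'yaw',np.arctan2(*(bm-fm)[::-1]),np.linalg.norm(q[0]-q[1]))
for k in[(420,132),(463,154),(387,212),(429,209),(467,219)]: print('knob',A(*k,22))
q=[B(76,16,25),B(194,44,25),B(167,170,25),B(44,142,25)]
print('rest',*q,'c',sum(q)/4,[np.linalg.norm(q[i]-q[i-1]) for i in range(4)])
f=[B(70,198,2),B(169,208,2)]; k=[B(66,292,40),B(167,303,40)]
fm=sum(f)/2;bm=sum(k)/2; print('scoop',*f,*k,'c',(fm+bm)/2,'len',np.linalg.norm(fm-bm),'yaw',np.arctan2(*(fm-bm)[::-1]))
W=np.load('W0.npy'); im=cv2.imread('pics/top0.png').astype(int)
s=(slice(120,200),slice(315,375)); w=W[s]; c=im[s]
# rest by height and grey
m=(w[...,2]>12)&(w[...,0]>420)&(c.max(-1)<140)&(np.ptp(c,axis=-1)<40)
u=np.argwhere(m); print(len(u)); rc=cv2.minAreaRect(w[m][:,:2].astype(np.float32)); print('rest rect',rc)
s=(slice(180,240),slice(315,375)); w=W[s]; c=im[s]
h=(c[...,0]-c[...,2]>40)&(w[...,2]>110); print('handle top',np.mean(w[h],0),h.sum(),w[h].min(0),w[h].max(0))
for y in range(140,172,4): print(W[y,326:368,2].round(0))
E
```

```text
pan [532.8 285.2] floor [531.7 288. ] pan w [  0.1 164.7]
bin [473.3 132. ] [453.7  22.3] [672.7 -17.4] [691.6  94.3]
ctr [572.8  57.8] len 222.04443421587445 yaw -0.17522584547008116 111.44029246434795
knob [631.7  65.8]
knob [613.   30.3]
knob [564.4  92.3]
knob [566.9  57.9]
knob [558.5  26.8]
rest [ 675.7 -255.8] [ 647.7 -369.4] [ 523.7 -339.2] [ 551.  -222.1] c [ 599.5 -296.6] [np.float64(129.1663303515442), np.float64(117.01263993117989), np.float64(127.6058721352654), np.float64(120.24491863457726)]
scoop [ 500.3 -249.5] [ 490.4 -345.1] [ 405.  -237.6] [ 394.7 -331.7] c [ 447.6 -291. ] len 96.34618673666597 yaw -0.13162293974841585
555
rest rect ((562.9287719726562, -288.69134521484375), (129.45179748535156, 213.5964813232422), 80.62680053710938)
handle top [ 372.2 -279.   139.3] 101 [ 264.5 -294.4  110.2] [ 393.6  -15.8 1462.3]
[ 4.  3. -2.  6. 25. 25. 19.  8. 13. 10.  5.  7. 11. 10. 20. 16. 13. 19.
 19. 16. 19. 20. 18. 22. 14. 23. 29. 27. 28. 24. 26. 24. 23. -5. -6. -6.
 -3. -3. -8. -2. -6. -3.]
[-1.  2. 12. 25. 23. 14.  3. 17.  7. 10. -2.  9. 15.  9. 15.  7.  6.  7.
  9. 12
[... 508 characters left out ...]

  7.  2.  3.  8.  6.  2.  6.  8.  8.  4.  8.  6. 10.  2. 12.  6. 16. 14.
 18. 29. -1. -6. -0. -8.]
[22. 18. 11. 16.  8.  5.  7.  7. 10.  7.  1.  9.  5.  8. 10. 12.  9.  9.
  7. 13.  0. 10.  7.  9.  8.  6.  7.  4.  3.  6. 11.  6.  3. 11. 19. 24.
 27. -2. -4.  0.  2. -3.]
[19. 14. 13.  8.  6. 11.  7.  1.  3.  6. 12.  9.  7.  7. 16.  5.  9.  8.
 11.  7.  8. -0.  5.  5.  8.  4.  1.  4.  5.  8.  4. 10. 14. 18. 27. 23.
 -3. -3.  3. -0.  2. -1.]
[  16.   18.   19.   10.    6.    7.   11.    5.    5.    9.    6.    5.
    3.    8.   10.    7.    5.    6.   11.    8.   12.   10.    5.    6.
    9.   10.   10.    4.    6.   10.    7.   17.   18.   28.   28.   17.
    0.    1. 1462.   -5.    5.   -6.]
```

Request:
carry_out(moves=[{"xyz":[0,0,0],"rot":[0,0,-0.124],"gripper":1},{"xyz":[0,0,0],"rot":[0,0,-0.124],"gripper":1},{"xyz":[0,0,0],"rot":[0,0,-0.124],"gripper":1},{"xyz":[0,0,0],"rot":[0,0,-0.124],"gripper":1},{"xyz":[0,0,0],"rot":[0,0,-0.124],"gripper":1}], newtons=110)

```text
time_s: 0.52
eef_pos: [225.1, -501.6, 238.9]
tcp_rot: [0.866, 0.5, 0.0, -0.0]
contact_force: [-0.5, 0.5, 0.1]
width: 0.998
grip_force: 0.0
```

Request:
carry_out(moves=[{"xyz":[0,0,0],"rot":[0,0,-0.124],"gripper":1},{"xyz":[0,0,0],"rot":[0,0,-0.124],"gripper":1},{"xyz":[0,0,0],"rot":[0,0,-0.124],"gripper":1},{"xyz":[0,0,0],"rot":[0,0,-0.124],"gripper":1},{"xyz":[0,0,0],"rot":[0,0,-0.124],"gripper":1}])

```text
time_s: 0.93
eef_pos: [225.1, -501.6, 238.9]
tcp_rot: [0.672, 0.741, 0.0, -0.0]
contact_force: [0.2, 0.3, -0.5]
width: 1.004
grip_force: 0.0
```

Request:
carry_out(moves=[{"xyz":[0,0,0],"rot":[0,0,-0.124],"gripper":1},{"xyz":[0,0,0],"rot":[0,0,-0.124],"gripper":1},{"xyz":[0,0,0],"rot":[0,0,-0.124],"gripper":1},{"xyz":[0,0,0],"rot":[0,0,-0.124],"gripper":1},{"xyz":[0,0,0],"rot":[0,0,-0.124],"gripper":1}])

```text
time_s: 1.35
eef_pos: [225.1, -501.6, 238.9]
tcp_rot: [0.414, 0.91, 0.0, -0.0]
contact_force: [0.1, 0.4, 0.9]
width: 1.001
grip_force: 0.0
```

Request:
carry_out(moves=[{"xyz":[0,0,0],"rot":[0,0,-0.124],"gripper":1},{"xyz":[0,0,0],"rot":[0,0,-0.124],"gripper":1},{"xyz":[0,0,0],"rot":[0,0,-0.124],"gripper":1},{"xyz":[0,0,0],"rot":[0,0,-0.124],"gripper":1},{"xyz":[0,0,0],"rot":[0,0,-0.124],"gripper":1}])

```text
time_s: 1.77
eef_pos: [225.1, -501.6, 238.9]
tcp_rot: [0.117, 0.993, 0.0, -0.0]
contact_force: [-0.0, 0.3, 0.3]
width: 1.001
grip_force: 0.0
```

```bash
cat >> h.py <<'E'
def goal(T,yaw,pitch=0,roll=0):
    """tool target T (world mm), scoop heading yaw, mouth-down pitch -> needed tool-frame shift (m) and rotvec"""
    s=r.state(); C=R.from_quat(s['tcp_rot'])
    G=R.from_euler('ZYX',[yaw,pitch,roll])*R.from_matrix(np.array([[-1,0,0],[0,1,0],[0,0,-1.]]))
    np.set_printoptions(precision=4,suppress=True)
    print('rot',(C.inv()*G).as_rotvec(),'shift(now axes)',C.inv().apply(np.array(T)-s['eef_pos'])/1e3,'shift(goal axes)',G.inv().apply(np.array(T)-s['eef_pos'])/1e3)
    print('t',s['time_s'],'q',s['joint_positions'],'tcp',s['eef_pos'],'ypr',(C*R.from_matrix(np.array([[-1,0,0],[0,1,0],[0,0,-1.]])).inv()).as_euler('ZYX'),'F',s['contact_force'],'w',s['width'],s['grip_force'])
E
python3 - <<'E'
from h import *
W=np.load('W0.npy'); im=cv2.imread('pics/top0.png').astype(int)
s=(slice(205,240),slice(330,365)); w=W[s]; c=im[s]
h=(c[...,0]-c[...,2]>60)&(w[...,2]>20)&(w[...,2]<160); p=w[h]; t=p[p[:,2]>112]; print(np.median(t,0),len(t),t.min(0),t.max(0))
goal([379,-283,160],-0.118)
E
```

```text
[ 371.13259116 -282.49640253  127.79592874] 85 [ 353.45174949 -294.41012911  117.05163919] [ 389.94182637 -270.8228873   135.49572663]
rot [ 0.0007 -0.0004 -0.1157] shift(now axes) [-0.0991  0.2483  0.079 ] shift(goal axes) [-0.1271  0.2352  0.0789]
t 1.7667 q [-1.3016  0.259   0.021   1.3337 -0.     -1.0679] tcp [ 225.1132 -501.6389  238.9028] ypr [-0.2337  0.0004  0.0007] F [-0.0463  0.3441  0.2516] w 1.0010538475853128 0.0
```

Request:
carry_out(moves=[{"xyz":[0,0,0],"rot":[0,0,-0.116],"gripper":1},{"xyz":[-0.018,0.0336,0.01],"rot":[0,0,0],"gripper":1},{"xyz":[-0.018,0.0336,0.01],"rot":[0,0,0],"gripper":1},{"xyz":[-0.018,0.0336,0.01],"rot":[0,0,0],"gripper":1},{"xyz":[-0.018,0.0336,0.01],"rot":[0,0,0],"gripper":1}])

```text
time_s: 2.18
eef_pos: [313.6, -375.8, 198.5]
tcp_rot: [0.062, 0.998, 0.0, -0.0]
contact_force: [0.1, -0.9, -0.1]
width: 1.001
grip_force: 0.0
```

Request:
carry_out(moves=[{"xyz":[-0.018,0.0336,0.01],"rot":[0,0,0],"gripper":1},{"xyz":[-0.018,0.0336,0.01],"rot":[0,0,0],"gripper":1},{"xyz":[-0.018,0.0336,0.01],"rot":[0,0,0],"gripper":1},{"xyz":[-0.001,0,0.01],"rot":[0,0,0],"gripper":1},{"xyz":[0,0,0],"rot":[0,0,0],"gripper":1}])

```text
time_s: 2.6
eef_pos: [380.6, -281.8, 157.6]
tcp_rot: [0.06, 0.998, 0.001, -0.001]
contact_force: [0.8, -0.7, -0.1]
width: 0.999
grip_force: 0.0
```

```bash
python3 -c "
from h import *
goal([379,-283,87],-0.118)"
```

```text
rot [ 0.0018 -0.0022 -0.0018] shift(now axes) [ 0.0012 -0.0015  0.0706] shift(goal axes) [ 0.0014 -0.0014  0.0706]
t 2.6 q [-0.8148  0.172  -0.3069  1.0948 -0.     -0.695 ] tcp [ 380.5548 -281.768   157.6171] ypr [-0.1198  0.0022  0.0018] F [ 0.8443 -0.7136 -0.1249] w 0.9987227776638501 0.0
```

Request:
carry_out(moves=[{"xyz":[0.001,-0.0014,0.025],"rot":[0,0,0],"gripper":1},{"xyz":[0,0,0.025],"rot":[0,0,0],"gripper":1},{"xyz":[0,0,0.0206],"rot":[0,0,0],"gripper":1},{"xyz":[0,0,0],"rot":[0,0,0],"gripper":1},{"xyz":[0,0,0],"rot":[0,0,0],"gripper":0.5}])

```text
time_s: 3.02
eef_pos: [378.3, -285.9, 88.6]
tcp_rot: [0.063, 0.998, 0.001, -0.001]
contact_force: [0.1, -0.5, 0.3]
width: 0.881
grip_force: 0.0
```

Request:
carry_out(moves=[{"xyz":[0,0,0],"rot":[0,0,0],"gripper":0},{"xyz":[0,0,0],"rot":[0,0,0],"gripper":0},{"xyz":[0,0,0],"rot":[0,0,0],"gripper":0},{"xyz":[0,0,0],"rot":[0,0,0],"gripper":0},{"xyz":[0,0,0],"rot":[0,0,0],"gripper":0}])

```text
time_s: 3.43
eef_pos: [379.5, -285.6, 89.6]
tcp_rot: [0.062, 0.998, -0.0, 0.001]
contact_force: [0.3, 1.1, 5.2]
width: 0.242
grip_force: 107.0
```

Request:
carry_out(moves=[{"xyz":[0,0,0],"rot":[0,0,0],"gripper":0},{"xyz":[0,0,0],"rot":[0,0,0],"gripper":0},{"xyz":[0,0,-0.01],"rot":[0,0,0],"gripper":0},{"xyz":[0,0,-0.02],"rot":[0,0,0],"gripper":0},{"xyz":[0,0,0],"rot":[0,0,0],"gripper":0}])

```text
time_s: 3.85
eef_pos: [379.9, -286.2, 121.4]
tcp_rot: [0.062, 0.998, -0.001, 0.001]
contact_force: [1.2, -1.5, -0.6]
width: 0.247
grip_force: 108.1
```

```bash
python3 -c "
from h import *
goal([379,-283,87],-0.118)
im,d=r.camera('side'); cv2.imwrite('pics/s1.png',cv2.resize(im[90:210,200:360],None,fx=4,fy=4))
im,d=r.camera('top'); np.save('top1.npy',d); cv2.imwrite('pics/t1.png',im)"
```

```text
rot [-0.0024  0.0028 -0.0056] shift(now axes) [0.0014 0.0031 0.0343] shift(goal axes) [0.0013 0.003  0.0344]
t 3.85 q [-0.8222  0.1994 -0.3721  0.9956 -0.0001 -0.6986] tcp [ 379.936  -286.1791  121.3611] ypr [-0.1236 -0.0028 -0.0024] F [ 1.207  -1.4565 -0.6268] w 0.2472403508190368 108.08184742927551
```

View pics/s1.png

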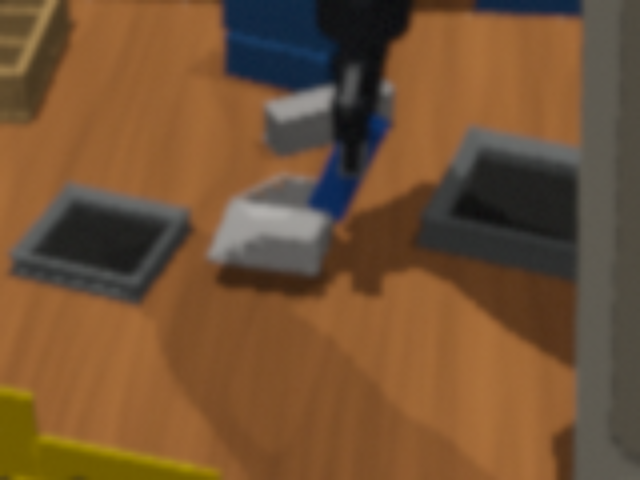

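```bash
cat >> h.py <<'E'
BIN=np.array([572.8,57.8]); BY=-0.174; OFF=np.array([-117.,0,89.6])
F=R.from_matrix(np.array([[-1,0,0],[0,1,0],[0,0,-1.]]))
def lip(o,yaw,X,Y,Z,P):
    "tool pose for scoop lip at X,Y,Z in a frame at o (xy) turned by yaw, mouth-down pitch P"
    Q=R.from_euler('ZYX',[yaw,P,0]); p=R.from_euler('z',yaw).apply([X,Y,0])+[o[0],o[1],Z]
    return p+Q.apply(OFF),Q*F
def now():
    s=r.state(); return s['eef_pos'],R.from_quat(s['tcp_rot'])
def steps(a,b,n):
    "n equal rows from pose a to b, tool axes at each row's start: prints shift (m) and rot"
    rv=(a[1].inv()*b[1]).as_rotvec()
    for i in range(n):
        A=a[1]*R.from_rotvec(rv*i/n)
        print('  ',np.round(A.inv().apply((b[0]-a[0])/n)/1e3,4).tolist(),np.round(rv/n,4).tolist())
E
python3 - <<'E'
from h import *
a=now(); up=(a[0]+[0,0,75],a[1])
b=lip(BIN,BY,-42,0,70,0.32); print(b[0],b[1].as_quat()); steps(a,up,2); steps(up,b,13)
E
```

```text
[449.81021884  79.41884091 191.85578105] [ 0.08578047  0.98349348  0.01384321 -0.15871565]
   [-0.0, -0.0, -0.0375] [0.0, 0.0, 0.0]
   [-0.0, -0.0, -0.0375] [0.0, 0.0, 0.0]
   [-0.0019, 0.0285, 0.0001] [-0.0007, 0.0247, 0.0038]
   [-0.0018, 0.0285, 0.0001] [-0.0007, 0.0247, 0.0038]
   [-0.0017, 0.0285, 0.0001] [-0.0007, 0.0247, 0.0038]
   [-0.0016, 0.0286, 0.0001] [-0.0007, 0.0247, 0.0038]
   [-0.0015, 0.0286, 0.0] [-0.0007, 0.0247, 0.0038]
   [-0.0014, 0.0286, 0.0] [-0.0007, 0.0247, 0.0038]
   [-0.0013, 0.0286, 0.0] [-0.0007, 0.0247, 0.0038]
   [-0.0012, 0.0286, 0.0] [-0.0007, 0.0247, 0.0038]
   [-0.0011, 0.0286, 0.0] [-0.0007, 0.0247, 0.0038]
   [-0.0009, 0.0286, -0.0] [-0.0007, 0.0247, 0.0038]
   [-0.0008, 0.0286, -0.0] [-0.0007, 0.0247, 0.0038]
   [-0.0007, 0.0286, -0.0] [-0.0007, 0.0247, 0.0038]
   [-0.0006, 0.0286, -0.0] [-0.0007, 0.0247, 0.0038]
```

Request:
carry_out(moves=[{"xyz":[0,0,-0.0375],"rot":[0,0,0],"gripper":0},{"xyz":[0,0,-0.0375],"rot":[0,0,0],"gripper":0},{"xyz":[-0.0019,0.0285,0],"rot":[0,0.0247,0.004],"gripper":0},{"xyz":[-0.0018,0.0285,0],"rot":[0,0.0247,0.004],"gripper":0},{"xyz":[-0.0017,0.0285,0],"rot":[0,0.0247,0.004],"gripper":0}])

```text
time_s: 4.37
eef_pos: [395.1, -200.5, 193.2]
tcp_rot: [0.069, 0.997, 0.002, -0.037]
contact_force: [-0.6, -0.2, -1.8]
width: 0.246
grip_force: 108.8
```

Request:
carry_out(moves=[{"xyz":[-0.0016,0.0286,0],"rot":[0,0.0247,0.004],"gripper":0},{"xyz":[-0.0015,0.0286,0],"rot":[0,0.0247,0.004],"gripper":0},{"xyz":[-0.0014,0.0286,0],"rot":[0,0.0247,0.004],"gripper":0},{"xyz":[-0.0013,0.0286,0],"rot":[0,0.0247,0.004],"gripper":0},{"xyz":[-0.0012,0.0286,0],"rot":[0,0.0247,0.004],"gripper":0}])

```text
time_s: 4.78
eef_pos: [422.5, -59.2, 191.6]
tcp_rot: [0.078, 0.992, 0.006, -0.1]
contact_force: [0.6, -0.1, -3.2]
width: 0.245
grip_force: 108.8
```

Request:
carry_out(moves=[{"xyz":[-0.0011,0.0286,0],"rot":[0,0.0247,0.004],"gripper":0},{"xyz":[-0.0009,0.0286,0],"rot":[0,0.0247,0.004],"gripper":0},{"xyz":[-0.0008,0.0286,0],"rot":[0,0.0247,0.004],"gripper":0},{"xyz":[-0.0007,0.0286,0],"rot":[0,0.0247,0.004],"gripper":0},{"xyz":[-0.0006,0.0286,0],"rot":[0,0.0247,0.004],"gripper":0}])

```text
time_s: 5.2
eef_pos: [449.8, 81.3, 189.8]
tcp_rot: [0.087, 0.983, 0.01, -0.161]
contact_force: [0.2, -0.1, -2.0]
width: 0.242
grip_force: 108.8
```

Request:
carry_out(moves=[{"xyz":[0,0,0],"rot":[0,0,0],"gripper":0},{"xyz":[0,0,0],"rot":[0,0,0],"gripper":0},{"xyz":[0,0,0],"rot":[0,0,0],"gripper":0},{"xyz":[0,0,0],"rot":[0,0,0],"gripper":0},{"xyz":[0,0,0],"rot":[0,0,0],"gripper":0}])

```text
time_s: 5.62
eef_pos: [449.7, 79.0, 190.8]
tcp_rot: [0.087, 0.983, 0.01, -0.159]
contact_force: [-0.8, 0.3, -1.8]
width: 0.252
grip_force: 109.1
```

```bash
python3 - <<'E'
from h import *
b=lip(BIN,BY,-42,0,70,0.32); goal(b[0],BY,0.32)
im,d=r.camera('top'); np.save('top2.npy',d); t=cv2.resize(im[110:250,190:310],None,fx=4.2,fy=4.2,interpolation=cv2.INTER_CUBIC)
im,d=r.camera('side'); s=cv2.resize(im[130:250,140:290],None,fx=4.2,fy=4.2,interpolation=cv2.INTER_CUBIC)
cv2.imwrite('pics/t2.png',t);cv2.imwrite('pics/s2.png',s)
E
```

```text
rot [-0.0072 -0.0008 -0.0046] shift(now axes) [ 0.0003  0.0004 -0.001 ] shift(goal axes) [ 0.0003  0.0004 -0.001 ]
t 5.6167 q [-0.0338  0.3279 -0.0551  1.5067  0.0369  0.1377] tcp [449.6953  79.0149 190.798 ] ypr [-0.1789  0.3208 -0.0088] F [-0.7913  0.2941 -1.8233] w 0.25222475924055826 109.09552574157715
```

View pics/t2.png

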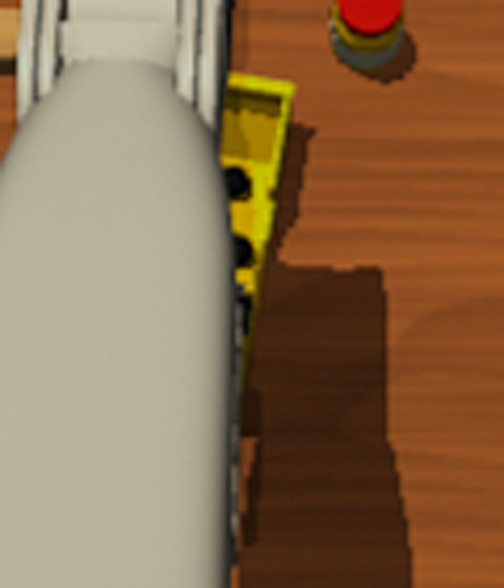

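View pics/s2.png

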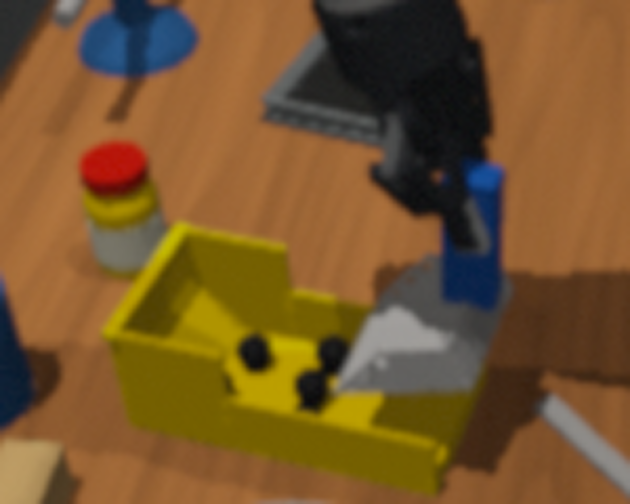

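```bash
python3 - <<'E'
from h import *
np.set_printoptions(precision=1,suppress=True)
S=lambda x,y,z: ray('side',(x+.5)/4.2+139.5,(y+.5)/4.2+129.5,z)
B=lambda p: R.from_euler('z',-BY).apply([p[0]-BIN[0],p[1]-BIN[1],0])[:2]
t,q=now(); Q=q*F.inv()
for n,l,px in(('lipL',[117,46,-89.6],(338,392)),('backtopL',[21,46,-49.6],(497,300))): 
    p=t+Q.apply(l); print(n,p,'seen at that z',S(*px,p[2]),'binframe',B(p),B(S(*px,p[2])))
print('bin side: backleft',B(S(107,332,90)),'backright',B(S(183,226,90)),'frontleft low',B(S(441,455,50)),'frontleft bottom',B(S(432,490,0)))
E
```

```text
lipL [539.2 108.9  68.7] seen at that z [536.2 107. ] binframe [-41.9  44.5] [-44.6  42.1]
backtopL [462.  123.2 136.9] seen at that z [437.1  83.5] binframe [-120.5   45.2] [-138.1    1.8]
bin side: backleft [108.2  52.9] backright [106.7 -56.1] frontleft low [-117.8   58.2] frontleft bottom [-106.4   47.7]
```

```bash
python3 - <<'E'
from h import *
a=now(); b=lip(BIN,BY,-42,0.5,72,0.32); c=lip(BIN,BY,-42,0.5,10,.32); steps(a,b,1); steps(b,c,3)
E
```

```text
[0.0009, 0.0008, -0.0027] [-0.0072, -0.0005, -0.0046]
   [-0.0065, 0.0, 0.0196] [0.0, 0.0, 0.0]
   [-0.0065, 0.0, 0.0196] [0.0, 0.0, 0.0]
   [-0.0065, 0.0, 0.0196] [0.0, 0.0, 0.0]
```

Request:
carry_out(moves=[{"xyz":[0.001,0.0008,-0.003],"rot":[-0.0072,0,-0.0046],"gripper":0},{"xyz":[-0.0065,0,0.0196],"rot":[0,0,0],"gripper":0},{"xyz":[-0.0065,0,0.0196],"rot":[0,0,0],"gripper":0},{"xyz":[-0.0065,0,0.0196],"rot":[0,0,0],"gripper":0},{"xyz":[0,0,0],"rot":[0,0,0],"gripper":0}])

```text
time_s: 6.13
eef_pos: [448.6, 80.3, 129.6]
tcp_rot: [0.085, 0.983, 0.014, -0.161]
contact_force: [-0.6, 0.8, -1.8]
width: 0.243
grip_force: 108.8
```

Request:
carry_out(moves=[{"xyz":[0,0,0],"rot":[0,0,0],"gripper":0},{"xyz":[0,0,0],"rot":[0,0,0],"gripper":0},{"xyz":[-0.001,0,0.003],"rot":[0,0,0],"gripper":0},{"xyz":[0,0,0],"rot":[0,0,0],"gripper":0},{"xyz":[0,0,0],"rot":[0,0,0],"gripper":0}])

```text
time_s: 6.55
eef_pos: [450.2, 80.6, 129.4]
tcp_rot: [0.085, 0.984, 0.014, -0.159]
contact_force: [-0.1, 0.0, -1.8]
width: 0.247
grip_force: 108.8
```

```bash
python3 - <<'E'
from h import *
b=lip(BIN,BY,-42,0.5,6,0.32); goal(b[0],BY,.32)
E
```

```text
rot [-0.0002  0.      0.0012] shift(now axes) [-0.0003 -0.0007  0.0015] shift(goal axes) [-0.0003 -0.0007  0.0015]
t 6.55 q [-0.0346  0.3665 -0.1612  1.3603  0.0435  0.1313] tcp [450.2132  80.5567 129.4015] ypr [-0.1728  0.32    0.0002] F [-0.0648  0.035  -1.7828] w 0.24657372854857368 108.82954359054565
```

```bash
python3 - <<'E'
from h import *
a=now(); L=lambda *k: lip(BIN,BY,k[0],0,k[1],k[2]); b=L(-36,5.2,.31); c=L(-2,5.2,.30); d=L(55,5.2,.04); steps(a,b,1); steps(b,c,4); steps(c,d,10)
E
```

```text
[-0.0054, -0.0012, 0.0016] [-0.0002, -0.01, 0.0012]
   [-0.0079, -0.0, -0.0023] [-0.0, -0.0025, 0.0]
   [-0.0079, -0.0, -0.0023] [-0.0, -0.0025, 0.0]
   [-0.0079, -0.0, -0.0023] [-0.0, -0.0025, 0.0]
   [-0.0079, -0.0, -0.0022] [-0.0, -0.0025, 0.0]
   [-0.0035, -0.0, 0.0016] [-0.0, -0.026, 0.0]
   [-0.0035, -0.0, 0.0017] [-0.0, -0.026, 0.0]
   [-0.0034, -0.0, 0.0018] [-0.0, -0.026, 0.0]
   [-0.0034, -0.0, 0.0019] [-0.0, -0.026, 0.0]
   [-0.0033, -0.0, 0.002] [-0.0, -0.026, 0.0]
   [-0.0033, 0.0, 0.0021] [-0.0, -0.026, 0.0]
   [-0.0032, 0.0, 0.0022] [-0.0, -0.026, 0.0]
   [-0.0032, 0.0, 0.0022] [-0.0, -0.026, 0.0]
   [-0.0031, 0.0, 0.0023] [-0.0, -0.026, 0.0]
   [-0.0031, -0.0, 0.0024] [-0.0, -0.026, 0.0]
```

Request:
carry_out(moves=[{"xyz":[-0.0054,-0.001,0.0012],"rot":[0,-0.01,0.001],"gripper":0},{"xyz":[-0.0079,0,-0.0023],"rot":[0,-0.0025,0],"gripper":0},{"xyz":[-0.0079,0,-0.0023],"rot":[0,-0.0025,0],"gripper":0},{"xyz":[-0.0079,0,-0.0023],"rot":[0,-0.0025,0],"gripper":0},{"xyz":[-0.0079,0,-0.0022],"rot":[0,-0.0025,0],"gripper":0}])

```text
time_s: 6.97
eef_pos: [487.9, 72.9, 125.1]
tcp_rot: [0.086, 0.985, 0.013, -0.149]
contact_force: [0.0, -0.7, -1.9]
width: 0.244
grip_force: 108.9
```

Request:
carry_out(moves=[{"xyz":[-0.0035,0,0.0016],"rot":[0,-0.026,0],"gripper":0},{"xyz":[-0.0035,0,0.0017],"rot":[0,-0.026,0],"gripper":0},{"xyz":[-0.0034,0,0.0018],"rot":[0,-0.026,0],"gripper":0},{"xyz":[-0.0034,0,0.0019],"rot":[0,-0.026,0],"gripper":0},{"xyz":[-0.0033,0,0.002],"rot":[0,-0.026,0],"gripper":0}])

```text
time_s: 7.38
eef_pos: [501.4, 70.5, 112.3]
tcp_rot: [0.087, 0.993, 0.007, -0.085]
contact_force: [-4.2, 1.4, 1.5]
width: 0.249
grip_force: 109.7
```

```bash
python3 - <<'E'
from h import *
def where():
    t,q=now(); Q=q*F.inv(); p=t-Q.apply(OFF); print('lip in bin',R.from_euler('z',-BY).apply(p-[*BIN,0]),'pitch',Q.as_euler('ZYX'))
where(); print(r.state()['contact_force'])
im,d=r.camera('side'); cv2.imwrite('pics/s3.png',cv2.resize(im[150:250,150:275],None,fx=4.2,fy=4.2,interpolation=cv2.INTER_CUBIC))
a=now(); d=lip(BIN,BY,55,0,5.2,.04); steps(a,d,5)
E
cat >> h.py <<'E'
def where():
    t,q=now(); Q=q*F.inv(); p=t-Q.apply(OFF); print('lip in bin',R.from_euler('z',-BY).apply(p-[*BIN,0]),'pitch',Q.as_euler('ZYX'),r.state()['contact_force'])
E
```

```text
lip in bin [27.55009805  0.16758334  4.11610734] pitch [-0.17390066  0.17045978 -0.00031268]
[-4.23414956  1.4167339   1.51538318]
   [-0.0032, -0.0, 0.002] [-0.0001, -0.0257, 0.0001]
   [-0.0032, -0.0, 0.0021] [-0.0001, -0.0257, 0.0001]
   [-0.0031, -0.0, 0.0022] [-0.0001, -0.0257, 0.0001]
   [-0.003, -0.0, 0.0023] [-0.0001, -0.0257, 0.0001]
   [-0.003, -0.0, 0.0023] [-0.0001, -0.0257, 0.0001]
```

View pics/s3.png

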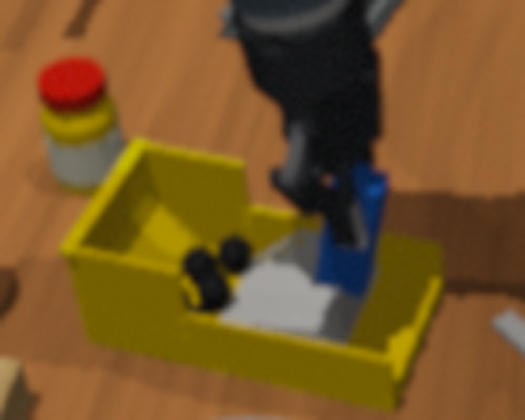

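Request:
carry_out(moves=[{"xyz":[-0.0032,0,0.0018],"rot":[0,-0.0257,0],"gripper":0},{"xyz":[-0.0032,0,0.0021],"rot":[0,-0.0257,0],"gripper":0},{"xyz":[-0.0031,0,0.0022],"rot":[0,-0.0257,0],"gripper":0},{"xyz":[-0.003,0,0.0023],"rot":[0,-0.0257,0],"gripper":0},{"xyz":[-0.003,0,0.0023],"rot":[0,-0.0257,0],"gripper":0}])

```text
time_s: 7.85
eef_pos: [515.3, 68.1, 99.3]
tcp_rot: [0.087, 0.996, 0.002, -0.021]
contact_force: [-1.8, -0.2, -3.8]
width: 0.246
grip_force: 108.8
```

```bash
python3 - <<'E'
from h import *
where()
a=now(); L=lambda *k: lip(BIN,BY,k[0],0,k[1],k[2]); b=L(68,5.5,.03);c=L(80,18,-.12);d=L(91,32,-.26);e=L(96,44,-.36); steps(a,b,4); steps(b,c,3);steps(c,d,3);steps(d,e,3)
im,d=r.camera('side'); cv2.imwrite('pics/s4.png',cv2.resize(im[150:250,150:275],None,fx=4.2,fy=4.2,interpolation=cv2.INTER_CUBIC))
E
```

```text
lip in bin [54.63270637  0.11662202  4.84020025] pitch [-0.17387971  0.04266595 -0.00036181] [-1.76176103 -0.19269202 -3.80714998]
   [-0.0031, -0.0, 0.0001] [-0.0001, -0.0032, 0.0]
   [-0.0031, -0.0, 0.0001] [-0.0001, -0.0032, 0.0]
   [-0.003, -0.0, 0.0001] [-0.0001, -0.0032, 0.0]
   [-0.003, -0.0, 0.0001] [-0.0001, -0.0032, 0.0]
   [0.0002, 0.0, 0.0019] [0.0, -0.05, 0.0]
   [0.0002, 0.0, 0.0019] [0.0, -0.05, 0.0]
   [0.0003, 0.0, 0.0019] [0.0, -0.05, 0.0]
   [-0.0004, -0.0, 0.0015] [0.0, -0.0467, 0.0]
   [-0.0003, -0.0, 0.0016] [0.0, -0.0467, 0.0]
   [-0.0003, -0.0, 0.0016] [0.0, -0.0467, 0.0]
   [0.0001, 0.0, 0.0006] [0.0, -0.0333, 0.0]
   [0.0002, 0.0, 0.0006] [0.0, -0.0333, 0.0]
   [0.0002, 0.0, 0.0006] [0.0, -0.0333, 0.0]
```

Request:
carry_out(moves=[{"xyz":[-0.0031,0,0.0001],"rot":[0,-0.0032,0],"gripper":0},{"xyz":[-0.0031,0,0.0001],"rot":[0,-0.0032,0],"gripper":0},{"xyz":[-0.003,0,0.0001],"rot":[0,-0.0032,0],"gripper":0},{"xyz":[-0.003,0,0.0001],"rot":[0,-0.0032,0],"gripper":0},{"xyz":[0,0,0],"rot":[0,0,0],"gripper":0}])

```text
time_s: 8.32
eef_pos: [527.7, 65.9, 98.7]
tcp_rot: [0.087, 0.996, 0.001, -0.015]
contact_force: [-0.1, 1.4, -3.2]
width: 0.245
grip_force: 108.6
```

```bash
python3 - <<'E'
from h import *
where()
im,d=r.camera('side'); cv2.imwrite('pics/s5.png',cv2.resize(im[150:250,150:275],None,fx=4.2,fy=4.2,interpolation=cv2.INTER_CUBIC))
E
```

```text
lip in bin [68.44630754  0.16319749  5.68628376] pitch [-0.17390017  0.0295547  -0.00026594] [-0.10021832  1.44669011 -3.17485097]
```

View pics/s5.png

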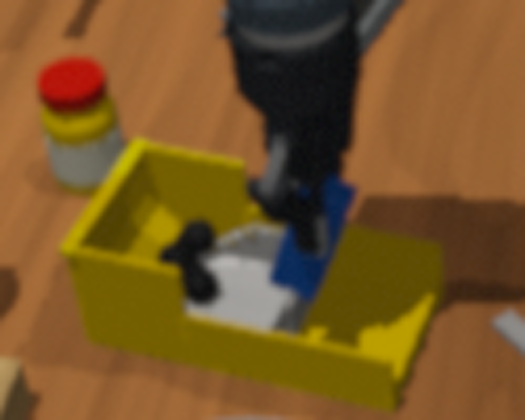

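Request:
carry_out(moves=[{"xyz":[0,0,0.0017],"rot":[0,-0.05,0],"gripper":0},{"xyz":[0,0,0.0018],"rot":[0,-0.05,0],"gripper":0},{"xyz":[0.0002,0,0.0018],"rot":[0,-0.05,0],"gripper":0},{"xyz":[-0.0004,0,0.0015],"rot":[0,-0.0467,0],"gripper":0},{"xyz":[-0.0003,0,0.0016],"rot":[0,-0.0467,0],"gripper":0}])

```text
time_s: 8.78
eef_pos: [527.6, 65.8, 90.5]
tcp_rot: [0.086, 0.99, -0.01, 0.107]
contact_force: [-0.1, 1.2, -3.7]
width: 0.244
grip_force: 108.8
```

Request:
carry_out(moves=[{"xyz":[-0.0003,0,0.0016],"rot":[0,-0.0467,0],"gripper":0},{"xyz":[0.0001,0,0.0004],"rot":[0,-0.0333,0],"gripper":0},{"xyz":[0.0002,0,0],"rot":[0,-0.0333,0],"gripper":0},{"xyz":[0.001,0,-0.001],"rot":[0,-0.0333,0],"gripper":0},{"xyz":[0.001,0,-0.002],"rot":[0,0,0],"gripper":0}])

```text
time_s: 9.2
eef_pos: [524.0, 66.4, 90.2]
tcp_rot: [0.085, 0.98, -0.016, 0.178]
contact_force: [-0.0, -0.3, -4.2]
width: 0.242
grip_force: 109.0
```

```bash
python3 - <<'E'
from h import *
where()
a=now(); p,q=a; b=(p+R.from_euler('z',BY).apply([-15,0,110]),q); steps(a,b,5)
E
```

```text
lip in bin [9.14953753e+01 3.26782570e-03 4.75129210e+01] pitch [-0.17338893 -0.35983031 -0.00074849] [-0.04287386 -0.30220169 -4.19574034]
   [-0.0049, -0.0, -0.0216] [0.0, 0.0, 0.0]
   [-0.0049, -0.0, -0.0216] [0.0, 0.0, 0.0]
   [-0.0049, -0.0, -0.0216] [0.0, 0.0, 0.0]
   [-0.0049, -0.0, -0.0216] [0.0, 0.0, 0.0]
   [-0.0049, -0.0, -0.0216] [0.0, 0.0, 0.0]
```

Request:
carry_out(moves=[{"xyz":[-0.0025,0,-0.01],"rot":[0,0,0],"gripper":0},{"xyz":[-0.0045,0,-0.02],"rot":[0,0,0],"gripper":0},{"xyz":[-0.0055,0,-0.024],"rot":[0,0,0],"gripper":0},{"xyz":[-0.0055,0,-0.024],"rot":[0,0,0],"gripper":0},{"xyz":[-0.0055,0,-0.024],"rot":[0,0,0],"gripper":0}])

```text
time_s: 9.62
eef_pos: [511.3, 68.7, 195.8]
tcp_rot: [0.085, 0.98, -0.016, 0.178]
contact_force: [0.6, 0.4, -3.6]
width: 0.247
grip_force: 108.7
```

Request:
carry_out(moves=[{"xyz":[-0.0035,0,-0.015],"rot":[0,0,0],"gripper":0},{"xyz":[0,0,-0.007],"rot":[0,0,0],"gripper":0},{"xyz":[0,0,0],"rot":[0,0,0],"gripper":0},{"xyz":[0,0,0],"rot":[0,0,0],"gripper":0},{"xyz":[0,0,0],"rot":[0,0,0],"gripper":0}])

```text
time_s: 10.03
eef_pos: [506.7, 69.5, 214.9]
tcp_rot: [0.085, 0.98, -0.016, 0.177]
contact_force: [0.1, -0.0, -3.4]
width: 0.248
grip_force: 108.9
```

```bash
python3 - <<'E'
from h import *
where()
im,d=r.camera('side'); cv2.imwrite('pics/s6.png',cv2.resize(im[90:250,140:300],None,fx=3.7,fy=3.7,interpolation=cv2.INTER_CUBIC))
E
```

```text
lip in bin [7.38922464e+01 3.77700049e-02 1.71924438e+02] pitch [-0.1735969  -0.35786543 -0.00076064] [ 0.11758159 -0.0060575  -3.37974777]
```

View pics/s6.png

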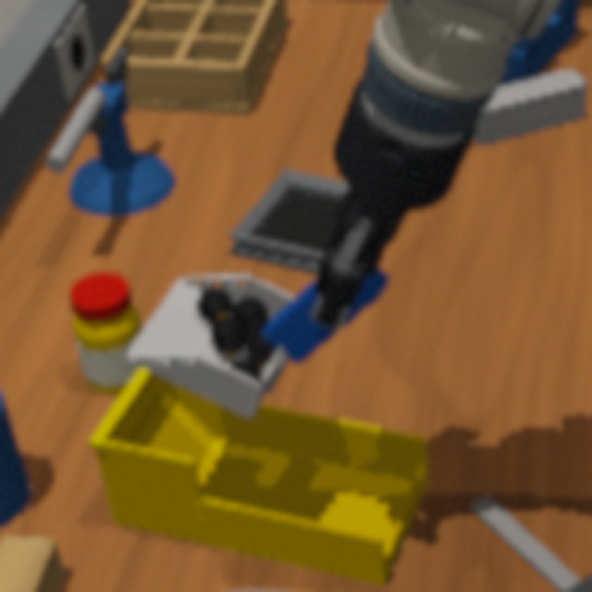

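```bash
cat >> h.py <<'E'
PAN=np.array([532.5,286.])
def route(W,nows=True):
    "W: list of (pos, yaw, pitch); prints a row for each leg"
    ps=[(np.array(p),R.from_euler('ZYX',[y,P,0])*F) for p,y,P in W]
    if nows: ps[0]=now()
    for i in range(len(ps)-1): 
        if i%5==0: print('--')
        steps(ps[i],ps[i+1],1)
def smooth(a,b,n):
    a=[*a[0],*a[1:]];b=[*b[0],*b[1:]]; o=[]
    for i in range(n+1):
        t=i/n; t=t*t*(3-2*t)*.6+t*.4; v=(1-t)*np.array(a)+t*np.array(b); o.append((v[:3],v[3],v[4]))
    return o
E
python3 - <<'E'
from h import *
t,_=now(); h=-1.75
e=lip(PAN,h,-22,0,115,-.22)[0]; print(e)
route(smooth((t,-.1736,-.358),(e,h,-.22),20))
E
```

```text
[560.25885997 439.23945325 176.90754556]
--
   [0.0006, 0.0091, 0.0008] [0.0126, 0.0031, 0.036]
   [0.0012, 0.0121, 0.0009] [0.0177, 0.0045, 0.048]
   [0.0022, 0.0147, 0.0008] [0.0213, 0.0055, 0.0588]
   [0.0035, 0.0169, 0.0006] [0.0243, 0.0063, 0.0683]
   [0.0052, 0.0186, 0.0002] [0.0266, 0.0071, 0.0765]
--
   [0.0072, 0.0197, -0.0002] [0.0283, 0.0077, 0.0834]
   [0.0094, 0.0202, -0.0008] [0.0294, 0.0082, 0.089]
   [0.0116, 0.0202, -0.0013] [0.03, 0.0086, 0.0933]
   [0.0139, 0.0195, -0.0019] [0.03, 0.0088, 0.0962]
   [0.0159, 0.0183, -0.0023] [0.0296, 0.0089, 0.0979]
--
   [0.0177, 0.0166, -0.0027] [0.0287, 0.0089, 0.0981]
   [0.0189, 0.0145, -0.0029] [0.0274, 0.0088, 0.097]
   [0.0197, 0.0121, -0.003] [0.0258, 0.0086, 0.0945]
   [0.0199, 0.0097, -0.003] [0.024, 0.0082, 0.0906]
   [0.0194, 0.0073, -0.0029] [0.0218, 0.0077, 0.0853]
--
   [0.0184, 0.0051, -0.0026] [0.0195, 0.0071, 0.0786]
   [0.0168, 0.0032, -0.0023] [0.017, 0.0063, 0.0704]
   [0.0147, 0.0017, -0.0019] [0.0143, 0.0055, 0.0609]
   [0.0121, 0.0007, -0.0015] [0.0114, 0.0045, 0.0499]
   [0.0091, 0.0, -0.0011] [0.0084, 0.0034, 0.0374]
```

Request:
carry_out(moves=[{"xyz":[0.0006,0.0091,0.0008],"rot":[0.0126,0.0031,0.036],"gripper":0},{"xyz":[0.0012,0.0121,0.0009],"rot":[0.0177,0.0045,0.048],"gripper":0},{"xyz":[0.0022,0.0147,0.0008],"rot":[0.0213,0.0055,0.0588],"gripper":0},{"xyz":[0.0035,0.0169,0.0006],"rot":[0.0243,0.0063,0.0683],"gripper":0},{"xyz":[0.0052,0.0186,0.0002],"rot":[0.0266,0.0071,0.0765],"gripper":0}])

```text
time_s: 10.5
eef_pos: [517.4, 141.5, 207.8]
tcp_rot: [0.236, 0.958, -0.04, 0.161]
contact_force: [1.0, -1.4, -3.3]
width: 0.241
grip_force: 108.9
```

Request:
carry_out(moves=[{"xyz":[0.0072,0.0197,-0.0002],"rot":[0.0283,0.0077,0.0834],"gripper":0},{"xyz":[0.0094,0.0202,-0.0008],"rot":[0.0294,0.0082,0.089],"gripper":0},{"xyz":[0.0116,0.0202,-0.0013],"rot":[0.03,0.0086,0.0933],"gripper":0},{"xyz":[0.0139,0.0195,-0.0019],"rot":[0.03,0.0088,0.0962],"gripper":0},{"xyz":[0.0159,0.0183,-0.0023],"rot":[0.0296,0.0089,0.0979],"gripper":0}])

```text
time_s: 10.92
eef_pos: [534.0, 255.8, 195.9]
tcp_rot: [0.46, 0.876, -0.067, 0.128]
contact_force: [0.4, -0.6, -2.9]
width: 0.246
grip_force: 109.0
```

Request:
carry_out(moves=[{"xyz":[0.0177,0.0166,-0.0027],"rot":[0.0287,0.0089,0.0981],"gripper":0},{"xyz":[0.0189,0.0145,-0.0029],"rot":[0.0274,0.0088,0.097],"gripper":0},{"xyz":[0.0197,0.0121,-0.003],"rot":[0.0258,0.0086,0.0945],"gripper":0},{"xyz":[0.0199,0.0097,-0.003],"rot":[0.024,0.0082,0.0906],"gripper":0},{"xyz":[0.0194,0.0073,-0.0029],"rot":[0.0218,0.0077,0.0853],"gripper":0}])

```text
time_s: 11.33
eef_pos: [550.7, 369.2, 183.7]
tcp_rot: [0.658, 0.743, -0.081, 0.093]
contact_force: [0.1, -0.4, -3.0]
width: 0.243
grip_force: 108.9
```

Request:
carry_out(moves=[{"xyz":[0.0184,0.0051,-0.0026],"rot":[0.0195,0.0071,0.0786],"gripper":0},{"xyz":[0.0168,0.0032,-0.0023],"rot":[0.017,0.0063,0.0704],"gripper":0},{"xyz":[0.0147,0.0017,-0.0019],"rot":[0.0143,0.0055,0.0609],"gripper":0},{"xyz":[0.0121,0.0007,-0.0015],"rot":[0.0114,0.0045,0.0499],"gripper":0},{"xyz":[0.0091,0,-0.0011],"rot":[0.0084,0.0034,0.0374],"gripper":0}])

```text
time_s: 11.75
eef_pos: [561.3, 440.6, 175.8]
tcp_rot: [0.764, 0.636, -0.084, 0.071]
contact_force: [0.3, 0.3, -3.3]
width: 0.243
grip_force: 108.8
```

Request:
carry_out(moves=[{"xyz":[0,0,0],"rot":[0,0,0],"gripper":0},{"xyz":[0,0,0],"rot":[0,0,0],"gripper":0},{"xyz":[0,0,0],"rot":[0,0,0],"gripper":0},{"xyz":[0,0,0],"rot":[0,0,0],"gripper":0},{"xyz":[0,0,0],"rot":[0,0,0],"gripper":0}])

```text
time_s: 12.17
eef_pos: [561.0, 438.8, 178.7]
tcp_rot: [0.763, 0.637, -0.083, 0.071]
contact_force: [-0.4, 0.0, -3.1]
width: 0.243
grip_force: 108.8
```

```bash
python3 - <<'E'
from h import *
h=-1.75
b=lip(PAN,h,-22,0,115,-.22); goal(b[0],h,-.22)
L=lambda X,Z,P:(lip(PAN,h,X,0,Z,P)[0],h,P)
# black knobs as seen by the top camera near pan
im,d=r.camera('top'); W=world('top',d)
m=(im.max(-1)<45)&(W[...,2]>60)&(W[...,2]<170)&(np.hypot(W[...,0]-532,W[...,1]-330)<110); print('dark',m.sum(),np.median(W[m],0) if m.any() else '')
route([L(-22,115,-.22)]+[L(-22,Z,P) for Z,P in [(112,-.14),(109,-.06),(106,.02),(103,.09),(100,.16),(98,.23),(95,.30),(92,.37),(89,.44),(86,.51),(83,.58),(80,.65),(78,.71),(76,.77),(75,.83)]],True)
E
```

```text
rot [ 0.0029 -0.0006 -0.0006] shift(now axes) [ 0.0007 -0.0008  0.0016] shift(goal axes) [ 0.0007 -0.0008  0.0017]
t 12.1667 q [ 0.609   0.6891  0.5659  1.6024 -0.1561  2.3714] tcp [560.9691 438.8164 178.6638] ypr [-1.7506 -0.2194  0.0031] F [-0.399   0.0313 -3.1434] w 0.24304086205932396 108.82750153541565
dark 383 [536.7887 370.3306 123.3992]
--
   [-0.0063, -0.0007, -0.0044] [0.003, 0.0792, -0.0006]
   [-0.0071, 0.0, -0.0061] [0.0, 0.08, 0.0]
   [-0.0074, 0.0, -0.0061] [0.0, 0.08, 0.0]
   [-0.0066, -0.0, -0.005] [0.0, 0.07, 0.0]
   [-0.0068, 0.0, -0.005] [0.0, 0.07, -0.0]
--
   [-0.0069, -0.0, -0.006] [0.0, 0.07, -0.0]
   [-0.0072, -0.0, -0.005] [-0.0, 0.07, 0.0]
   [-0.0074, 0.0, -0.0051] [0.0, 0.07, 0.0]
   [-0.0076, -0.0, -0.0052] [0.0, 0.07, -0.0]
   [-0.0078, -0.0, -0.0052] [0.0, 0.07, 0.0]
--
   [-0.008, -0.0, -0.0053] [0.0, 0.07, 0.0]
   [-0.0082, 0.0, -0.0055] [0.0, 0.07, -0.0]
   [-0.0068, -0.0, -0.0053] [-0.0, 0.06, 0.0]
   [-0.0069, 0.0, -0.0053] [-0.0, 0.06, 0.0]
   [-0.0063, -0.0, -0.0061] [-0.0, 0.06, -0.0]
```

Request:
carry_out(moves=[{"xyz":[-0.0063,-0.0007,-0.0044],"rot":[0.003,0.0792,0],"gripper":0},{"xyz":[-0.0071,0,-0.0061],"rot":[0,0.08,0],"gripper":0},{"xyz":[-0.0074,0,-0.0061],"rot":[0,0.08,0],"gripper":0},{"xyz":[-0.0066,0,-0.005],"rot":[0,0.07,0],"gripper":0},{"xyz":[-0.0068,0,-0.005],"rot":[0,0.07,0],"gripper":0}])

```text
time_s: 12.63
eef_pos: [554.2, 407.0, 208.2]
tcp_rot: [0.765, 0.639, 0.063, -0.052]
contact_force: [-0.5, -0.3, -3.2]
width: 0.24
grip_force: 109.0
```

Request:
carry_out(moves=[{"xyz":[-0.0069,0,-0.006],"rot":[0,0.07,0],"gripper":0},{"xyz":[-0.0072,0,-0.005],"rot":[0,0.07,0],"gripper":0},{"xyz":[-0.0074,0,-0.0051],"rot":[0,0.07,0],"gripper":0},{"xyz":[-0.0076,0,-0.0052],"rot":[0,0.07,0],"gripper":0},{"xyz":[-0.0078,0,-0.0052],"rot":[0,0.07,0],"gripper":0}])

```text
time_s: 13.05
eef_pos: [546.4, 364.8, 222.3]
tcp_rot: [0.742, 0.62, 0.196, -0.162]
contact_force: [0.8, 1.7, -2.3]
width: 0.249
grip_force: 109.0
```

Request:
carry_out(moves=[{"xyz":[-0.008,0,-0.0053],"rot":[0,0.07,0],"gripper":0},{"xyz":[-0.0082,0,-0.0055],"rot":[0,0.07,0],"gripper":0},{"xyz":[-0.0068,0,-0.0053],"rot":[0,0.06,0],"gripper":0},{"xyz":[-0.0069,0,-0.0053],"rot":[0,0.06,0],"gripper":0},{"xyz":[-0.0063,0,-0.0061],"rot":[0,0.06,0],"gripper":0}])

```text
time_s: 13.47
eef_pos: [538.3, 319.9, 222.2]
tcp_rot: [0.702, 0.586, 0.311, -0.258]
contact_force: [1.3, 0.6, -1.4]
width: 0.251
grip_force: 109.4
```

Request:
carry_out(moves=[{"xyz":[0,0,0],"rot":[0,0,0],"gripper":0},{"xyz":[0,0,0],"rot":[0,0,0],"gripper":0},{"xyz":[0,0,0],"rot":[0,0,0],"gripper":0},{"xyz":[0,0,0],"rot":[0,0,0],"gripper":0},{"xyz":[0,0,0],"rot":[0,0,0],"gripper":0}])

```text
time_s: 13.88
eef_pos: [538.7, 321.5, 221.9]
tcp_rot: [0.702, 0.587, 0.309, -0.258]
contact_force: [0.1, 1.2, -0.7]
width: 0.245
grip_force: 109.4
```

```bash
python3 - <<'E'
from h import *
h=-1.75
b=lip(PAN,h,-22,0,75,.83); goal(b[0],h,.83)
for n in('top','side'):
    im,d=r.camera(n); W=world(n,d); cv2.imwrite(f'pics/{n}7.png',im); 
    m=(im.max(-1)<60)&(W[...,2]>45)&(W[...,2]<95)&(np.hypot(W[...,0]-532,W[...,1]-286)<75); k=cv2.connectedComponentsWithStats(m.astype(np.uint8)); print(n,m.sum(),k[2][1:,[0,1,4]].tolist(),[W[k[1]==i].mean(0).round().tolist() for i in range(1,k[0])])
E
```

```text
rot [0.0002 0.001  0.0009] shift(now axes) [-0.0009  0.0003 -0.0008] shift(goal axes) [-0.0009  0.0003 -0.0008]
t 13.8833 q [ 0.0594  0.2183 -0.3346  0.7652  0.7985  1.9157] tcp [538.6746 321.5241 221.9026] ypr [-1.7487  0.829   0.0012] F [ 0.0845  1.2224 -0.7461] w 0.2445850126025097 109.40836787223816
top 111 [[149, 172, 1], [151, 172, 1], [151, 175, 1], [160, 177, 2], [163, 176, 34], [157, 178, 2], [157, 182, 1], [142, 184, 25], [149, 185, 1], [152, 185, 2], [155, 184, 4], [170, 184, 30], [150, 194, 1], [170, 194, 5], [165, 197, 1]] [[537.0, 329.0, 89.0], [536.0, 322.0, 91.0], [528.0, 323.0, 86.0], [528.0, 301.0, 51.0], [525.0, 275.0, 64.0], [523.0, 310.0, 50.0], [511.0, 311.0, 52.0], [494.0, 345.0, 60.0], [495.0, 326.0, 94.0], [495.0, 318.0, 81.0], [502.0, 314.0, 47.0], [489.0, 259.0, 72.0], [470.0, 328.0, 72.0], [468.0, 265.0, 65.0], [460.0, 279.0, 76.0]]
side 202 [[202, 252, 2], [198, 264, 57], [223, 265, 105], [204, 273, 37], [180, 299, 1]] [[557.0, 216.0, 80.0], [552.0, 258.0, 70.0], [488.0, 258.0, 70.0], [528.0, 275.0, 74.0], [579.0, 342.0, 71.0]]
```

```bash
python3 - <<'E'
from h import *
t,_=now(); u=t+[0,0,120]
W=[(t+[0,0,z],-1.749,.829) for z in (0,25,60,95,120)]+smooth((u,-1.749,.829),(np.array([500,60,270.]),-.243,0),16)[1:]
route(W)
E
```

```text
--
   [0.0184, 0.0, -0.0169] [0.0009, -0.0005, 0.0001]
   [0.0258, 0.0, -0.0236] [0.0, 0.0, 0.0]
   [0.0258, 0.0, -0.0236] [0.0, 0.0, 0.0]
   [0.0184, 0.0, -0.0169] [0.0, 0.0, 0.0]
   [-0.0073, 0.0003, -0.0046] [0.0348, -0.0263, -0.0328]
--
   [-0.0104, -0.0002, -0.0062] [0.0469, -0.0365, -0.0469]
   [-0.0131, -0.0012, -0.0071] [0.0557, -0.0452, -0.0605]
   [-0.0154, -0.0028, -0.0075] [0.0611, -0.0525, -0.0733]
   [-0.0173, -0.0048, -0.0072] [0.0633, -0.0583, -0.0851]
   [-0.0184, -0.0072, -0.0062] [0.0623, -0.0627, -0.0954]
--
   [-0.0188, -0.0097, -0.0048] [0.0587, -0.0656, -0.1039]
   [-0.0184, -0.0121, -0.003] [0.0528, -0.067, -0.1099]
   [-0.017, -0.0141, -0.0011] [0.0453, -0.067, -0.1132]
   [-0.015, -0.0156, 0.0006] [0.0369, -0.0656, -0.1134]
   [-0.0125, -0.0164, 0.002] [0.0282, -0.0627, -0.1104]
--
   [-0.0097, -0.0164, 0.003] [0.02, -0.0583, -0.1041]
   [-0.007, -0.0155, 0.0035] [0.0128, -0.0525, -0.0946]
   [-0.0046, -0.0138, 0.0035] [0.007, -0.0452, -0.0819]
   [-0.0026, -0.0114, 0.003] [0.003, -0.0365, -0.0663]
   [-0.0013, -0.0083, 0.0022] [0.0006, -0.0263, -0.0478]
```

Request:
carry_out(moves=[{"xyz":[0.0184,0,-0.0169],"rot":[0,0,0],"gripper":0},{"xyz":[0.0258,0,-0.0236],"rot":[0,0,0],"gripper":0},{"xyz":[0.0258,0,-0.0236],"rot":[0,0,0],"gripper":0},{"xyz":[0.0184,0,-0.0169],"rot":[0,0,0],"gripper":0},{"xyz":[-0.0073,0.0003,-0.0046],"rot":[0.0348,-0.0263,-0.0328],"gripper":0}])

```text
time_s: 14.4
eef_pos: [537.3, 313.8, 345.4]
tcp_rot: [0.691, 0.608, 0.297, -0.256]
contact_force: [-0.5, -0.4, -2.3]
width: 0.239
grip_force: 109.2
```

Request:
carry_out(moves=[{"xyz":[-0.0104,-0.0002,-0.0062],"rot":[0.0469,-0.0365,-0.0469],"gripper":0},{"xyz":[-0.0131,-0.0012,-0.0071],"rot":[0.0557,-0.0452,-0.0605],"gripper":0},{"xyz":[-0.0154,-0.0028,-0.0075],"rot":[0.0611,-0.0525,-0.0733],"gripper":0},{"xyz":[-0.0173,-0.0048,-0.0072],"rot":[0.0633,-0.0583,-0.0851],"gripper":0},{"xyz":[-0.0184,-0.0072,-0.0062],"rot":[0.0623,-0.0627,-0.0954],"gripper":0}])

```text
time_s: 14.82
eef_pos: [525.3, 231.2, 316.3]
tcp_rot: [0.558, 0.784, 0.156, -0.221]
contact_force: [0.1, 0.5, -3.2]
width: 0.242
grip_force: 109.1
```

Request:
carry_out(moves=[{"xyz":[-0.0188,-0.0097,-0.0048],"rot":[0.0587,-0.0656,-0.1039],"gripper":0},{"xyz":[-0.0184,-0.0121,-0.003],"rot":[0.0528,-0.067,-0.1099],"gripper":0},{"xyz":[-0.017,-0.0141,-0.0011],"rot":[0.0453,-0.067,-0.1132],"gripper":0},{"xyz":[-0.015,-0.0156,0.0006],"rot":[0.0369,-0.0656,-0.1134],"gripper":0},{"xyz":[-0.0125,-0.0164,0.002],"rot":[0.0282,-0.0627,-0.1104],"gripper":0}])

```text
time_s: 15.23
eef_pos: [507.4, 128.7, 286.1]
tcp_rot: [0.335, 0.934, 0.045, -0.114]
contact_force: [-0.0, 0.5, -1.9]
width: 0.244
grip_force: 109.1
```

Request:
carry_out(moves=[{"xyz":[-0.0097,-0.0164,0.003],"rot":[0.02,-0.0583,-0.1041],"gripper":0},{"xyz":[-0.007,-0.0155,0.0035],"rot":[0.0128,-0.0525,-0.0946],"gripper":0},{"xyz":[-0.0046,-0.0138,0.0035],"rot":[0.007,-0.0452,-0.0819],"gripper":0},{"xyz":[-0.0026,-0.0114,0.003],"rot":[0.003,-0.0365,-0.0663],"gripper":0},{"xyz":[-0.0013,-0.0083,0.0022],"rot":[0.0006,-0.0263,-0.0478],"gripper":0}])

```text
time_s: 15.65
eef_pos: [492.1, 61.3, 266.4]
tcp_rot: [0.146, 0.989, 0.011, -0.009]
contact_force: [0.2, 0.1, -1.9]
width: 0.241
grip_force: 109.0
```

```bash
cat >> h.py <<'E'
def knobs(n='top'):
    im,d=r.camera(n); W=world(n,d); cv2.imwrite(f'pics/{n}_{r.state()["time_s"]:.1f}.png',im)
    for nm,c,rad in(('pan',(532,286),72),('bin',(575,58),110)):
        m=(im.max(-1)<45)&(W[...,2]>5)&(W[...,2]<95)&(np.hypot(W[...,0]-c[0],W[...,1]-c[1])<rad)
        k=cv2.connectedComponentsWithStats(m.astype(np.uint8)); print(nm,[(k[2][i,4],W[k[1]==i].mean(0).round().tolist()) for i in range(1,k[0]) if k[2][i,4]>8])
E
python3 - <<'E'
from h import *
goal([500,60,270],-.243); knobs('top'); knobs('side')
E
```

```text
rot [ 0.0198 -0.0199 -0.0506] shift(now axes) [-0.0078  0.0011 -0.0037] shift(goal axes) [-0.0079  0.0006 -0.0036]
t 15.65 q [-0.0593  0.1671 -0.0302  1.3888  0.0235  0.2342] tcp [492.1408  61.2858 266.409 ] ypr [-0.2934  0.0204  0.0193] F [ 0.2143  0.1268 -1.8523] w 0.24144848175367564 108.97340297698975
pan [(np.int32(108), [570.0, 259.0, 69.0]), (np.int32(53), [557.0, 300.0, 68.0]), (np.int32(52), [530.0, 276.0, 70.0]), (np.int32(40), [488.0, 253.0, 71.0])]
bin []
pan [(np.int32(70), [556.0, 259.0, 71.0]), (np.int32(74), [487.0, 259.0, 72.0]), (np.int32(76), [580.0, 272.0, 72.0]), (np.int32(82), [530.0, 282.0, 70.0]), (np.int32(82), [556.0, 307.0, 71.0])]
bin []
```

```bash
cat > fit.py <<'E'
from h import *
from scipy.optimize import minimize
def proj(n,P):
    m=r.camera_model(n); c=R.from_quat(m['attitude']).inv().apply(P-m['origin']); return np.c_[c[:,0]/c[:,2]*m['fx']+m['cx'],c[:,1]/c[:,2]*m['fy']+m['cy']]
K=5; M={}
for n in('top','side'):
    im,_=r.camera(n); c=proj(n,np.array([[599.5,-296.6,12]]))[0].astype(int); o=c-32
    cr=cv2.resize(im[o[1]:o[1]+64,o[0]:o[0]+64],None,fx=K,fy=K,interpolation=cv2.INTER_CUBIC).astype(int)
    s=(cr[...,2]-cr[...,0])<0.28*cr[...,2]+4
    k=cv2.connectedComponents(s.astype(np.uint8))[1]; M[n]=(o,k==k[32*K,32*K]); print(n,M[n][1].sum()/K/K)
    cv2.imwrite(f'pics/fit_{n}.png',np.hstack([cr,np.repeat(M[n][1][...,None]*255,3,2)]))
def cost(p,ns=('top','side')):
    q=R.from_euler('z',p[2]); t=0
    P=np.array([[a*63,b*61,z] for a in(1,-1) for b in(1,-1) for z in(0,25)]); P=q.apply(P)+[p[0],p[1],0]
    for n in ns:
        o,m=M[n]; u=(proj(n,P)-o+.5)*K-.5; h=cv2.convexHull((u*16).round().astype(np.int32)); z=np.zeros(m.shape,np.uint8); cv2.fillConvexPoly(z,h,1,shift=4); t+=(z.astype(bool)^m).sum()/K/K
    return t
for ns in(('top',),('side',),('top','side')):
    s=minimize(cost,[599.5,-296.6,-.243],args=(ns,),method='Nelder-Mead',options=dict(initial_simplex=[[599,-296,-.24],[606,-296,-.24],[599,-290,-.24],[599,-296,-.18]])); print(ns,s.x,s.fun)
E
python3 fit.py
```

```text
top 1426.0
side 2131.0
('top',) [ 6.02581885e+02 -2.97890075e+02 -2.54702592e-01] 71.8
('side',) [ 6.01143385e+02 -3.00349186e+02 -2.26742824e-01] 1242.0
('top', 'side') [ 6.01528675e+02 -2.97950921e+02 -2.45977658e-01] 1316.6399999999999[ WARN:0@2.164] global loadsave.cpp:1063 imwrite_ Unsupported depth image for selected encoder is fallbacked to CV_8U.
```

```bash
python3 - <<'E'
s=open('fit.py').read()
a=s.index("    s=(cr"); b=s.index("    cv2.imwrite")
s=s[:a]+'''    q=np.clip(((cr[...,2]-cr[...,0])/(cr[...,2]+8.))*255,0,255).astype(np.uint8); T,s=cv2.threshold(q,0,1,cv2.THRESH_BINARY_INV|cv2.THRESH_OTSU)
    k=cv2.connectedComponents(cv2.morphologyEx(s,cv2.MORPH_OPEN,np.ones((11,11))))[1]; M[n]=(o,k==k[32*K,32*K]); print(n,T,M[n][1].sum()/K/K)
    m0=cv2.resize(M[n][1].astype(np.uint8),(32,32),interpolation=cv2.INTER_NEAREST)
    print('\\n'.join(''.join('.#'[v] for v in row) for row in m0))
'''+"\n"+s[s.index("def cost"):]
open('fit.py','w').write(s)
E
python3 fit.py
```

```text
top 97.0 1445.0
................................
................................
................................
................................
................................
..........##....................
..........######................
..........##########............
.........###############........
.........###################....
.........###################....
.........###################....
........####################....
........###################.....
........###################.....
........###################.....
.......####################.....
.......###################......
.......###################......
.......###################......
......####################......
......####################......
......###################.......
......###################.......
.........################.......
..............###########.......
.................#######........
.....................###........
................................
................................
................................
................................
side 79.0 2132.04
..........
[... 576 characters left out ...]
#......
.....####################.......
......###################.......
......##################........
........################........
........###############.........
......#################.........
.....##################.........
....###################.........
....###################.........
...###################..........
..###################...........
.####################...........
####################............
###################.............
('top',) [ 6.03234021e+02 -2.97884126e+02 -2.55384619e-01] 52.720000000000006
('side',) [ 6.02618570e+02 -3.00734706e+02 -1.99507785e-01] 1242.56
('top', 'side') [ 6.01915262e+02 -2.97194604e+02 -2.53977221e-01] 1298.7199999999998
```

```bash
sed -i "s#im,_=r.camera(n)#im=cv2.imread(f'pics/{n}0.png')#; /m0=/d; /join/d" fit.py; python3 fit.py
```

```text
top 97.0 1445.04
side 84.0 881.24
('top',) [ 6.03234021e+02 -2.97884126e+02 -2.55384619e-01] 52.6
('side',) [ 6.02699019e+02 -3.02994105e+02 -2.28563016e-01] 74.47999999999999
('top', 'side') [ 6.03378908e+02 -2.98023102e+02 -2.45785208e-01] 138.04000000000002
```

```bash
cat >> h.py <<'E'
REST=np.array([602.3,-298.]); RY=-.248
def rp(dx,dy,z): # tool pose for scoop at rest with offset, underside z above pocket floor
    return lip(REST,RY,48+dx,dy,8+z,0)[0]
E
python3 - <<'E'
from h import *
t,_=now(); e=rp(0,0,130); print(e)
W=smooth((t,-.243,0),(e,RY,0),13)+[(rp(0,0,z),RY,0) for z in(95,60)]
route(W)
E
```

```text
[ 535.41103489 -281.06287078  227.6       ]
--
   [-0.0058, -0.0129, 0.0012] [0.0208, -0.0224, -0.0557]
   [-0.0073, -0.019, 0.0023] [0.0, 0.0, 0.0003]
   [-0.0091, -0.0238, 0.0029] [0.0, 0.0, 0.0004]
   [-0.0105, -0.0275, 0.0033] [0.0, 0.0, 0.0004]
   [-0.0116, -0.0301, 0.0036] [0.0, 0.0, 0.0005]
--
   [-0.0122, -0.0317, 0.0038] [0.0, 0.0, 0.0005]
   [-0.0124, -0.0322, 0.0039] [0.0, 0.0, 0.0005]
   [-0.0122, -0.0317, 0.0038] [0.0, 0.0, 0.0005]
   [-0.0116, -0.0301, 0.0036] [0.0, 0.0, 0.0005]
   [-0.0106, -0.0274, 0.0033] [0.0, 0.0, 0.0004]
--
   [-0.0092, -0.0237, 0.0029] [0.0, 0.0, 0.0004]
   [-0.0074, -0.019, 0.0023] [0.0, 0.0, 0.0003]
   [-0.0051, -0.0132, 0.0016] [0.0, 0.0, 0.0002]
   [0.0, 0.0, 0.035] [0.0, 0.0, 0.0]
   [0.0, 0.0, 0.035] [0.0, 0.0, 0.0]
```

Request:
carry_out(moves=[{"xyz":[-0.0058,-0.0129,0.0012],"rot":[0.0208,-0.0224,-0.0557],"gripper":0},{"xyz":[-0.0073,-0.019,0.0023],"rot":[0,0,0],"gripper":0},{"xyz":[-0.0091,-0.0238,0.0029],"rot":[0,0,0],"gripper":0},{"xyz":[-0.0105,-0.0275,0.0033],"rot":[0,0,0],"gripper":0},{"xyz":[-0.0116,-0.0301,0.0036],"rot":[0,0,0],"gripper":0}])

```text
time_s: 16.37
eef_pos: [508.3, -59.6, 252.8]
tcp_rot: [0.12, 0.993, 0.0, 0.0]
contact_force: [0.9, 0.4, -2.2]
width: 0.237
grip_force: 109.1
```

Request:
carry_out(moves=[{"xyz":[-0.0122,-0.0317,0.0038],"rot":[0,0,0.001],"gripper":0},{"xyz":[-0.0124,-0.0322,0.0039],"rot":[0,0,0.001],"gripper":0},{"xyz":[-0.0122,-0.0317,0.0038],"rot":[0,0,0.001],"gripper":0},{"xyz":[-0.0116,-0.0301,0.0036],"rot":[0,0,0.001],"gripper":0},{"xyz":[-0.0106,-0.0274,0.0033],"rot":[0,0,0],"gripper":0}])

```text
time_s: 16.78
eef_pos: [528.6, -223.9, 233.9]
tcp_rot: [0.123, 0.992, 0.0, -0.0]
contact_force: [0.5, 0.4, -2.1]
width: 0.244
grip_force: 109.2
```

Request:
carry_out(moves=[{"xyz":[-0.0092,-0.0237,0.0029],"rot":[0,0,0],"gripper":0},{"xyz":[-0.0074,-0.019,0.0023],"rot":[0,0,0],"gripper":0},{"xyz":[-0.0051,-0.0132,0.0016],"rot":[0,0,0],"gripper":0},{"xyz":[0,0,0.035],"rot":[0,0,0],"gripper":0},{"xyz":[0,0,0.03],"rot":[0,0,0],"gripper":0}])

```text
time_s: 17.2
eef_pos: [536.5, -282.7, 162.3]
tcp_rot: [0.124, 0.992, -0.001, 0.001]
contact_force: [0.4, -0.4, -2.7]
width: 0.243
grip_force: 108.9
```

Request:
carry_out(moves=[{"xyz":[0,0,0],"rot":[0,0,0],"gripper":0},{"xyz":[0,0,0],"rot":[0,0,0],"gripper":0},{"xyz":[0,0,0],"rot":[0,0,0],"gripper":0},{"xyz":[0,0,0],"rot":[0,0,0],"gripper":0},{"xyz":[0,0,0],"rot":[0,0,0],"gripper":0}])

```text
time_s: 17.62
eef_pos: [536.3, -281.8, 164.9]
tcp_rot: [0.123, 0.992, -0.001, 0.002]
contact_force: [0.2, 0.6, -3.0]
width: 0.246
grip_force: 108.7
```

```bash
python3 - <<'E'
from h import *
goal(rp(0,0,25),RY)
E
```

```text
rot [-0.0013  0.0038  0.0022] shift(now axes) [0.0012 0.0006 0.0423] shift(goal axes) [0.0011 0.0005 0.0423]
t 17.6167 q [-0.6223  0.3796  0.0082  1.1954  0.0001 -0.3765] tcp [ 536.3409 -281.8081  164.9136] ypr [-0.2458 -0.0038 -0.0013] F [ 0.2377  0.6397 -3.0278] w 0.2457209707921926 108.68680000305176
```

Request:
carry_out(moves=[{"xyz":[0.0012,0.0006,0.025],"rot":[-0.0013,0.0038,0.002],"gripper":0},{"xyz":[0,0,0.017],"rot":[0,0,0],"gripper":0},{"xyz":[0,0,0.006],"rot":[0,0,0],"gripper":0},{"xyz":[0,0,0.004],"rot":[0,0,0],"gripper":0},{"xyz":[0,0,0],"rot":[0,0,0],"gripper":0}])

```text
time_s: 18.03
eef_pos: [534.6, -280.8, 111.3]
tcp_rot: [0.124, 0.992, 0.001, -0.001]
contact_force: [0.5, 1.4, -1.5]
width: 0.246
grip_force: 109.1
```

Request:
carry_out(moves=[{"xyz":[0,0,0.002],"rot":[0,0,0],"gripper":0},{"xyz":[0,0,0.001],"rot":[0,0,0],"gripper":0},{"xyz":[0,0,0],"rot":[0,0,0],"gripper":0},{"xyz":[0,0,0],"rot":[0,0,0],"gripper":0},{"xyz":[0,0,0],"rot":[0,0,0],"gripper":0}])

```text
time_s: 18.45
eef_pos: [534.6, -280.8, 108.3]
tcp_rot: [0.124, 0.992, 0.001, -0.001]
contact_force: [-0.6, 0.7, -2.4]
width: 0.241
grip_force: 109.1
```

```bash
python3 - <<'E'
from h import *
goal(rp(0,0,0),RY); print(r.state()['ft_torque'])
E
```

```text
rot [ 0.0008 -0.0023 -0.0002] shift(now axes) [-0.0009 -0.      0.0107] shift(goal axes) [-0.0009 -0.      0.0107]
t 18.45 q [-0.6226  0.4147 -0.0871  1.0715 -0.0001 -0.3744] tcp [ 534.5572 -280.823   108.3325] ypr [-0.2482  0.0023  0.0008] F [-0.6016  0.6761 -2.3945] w 0.2405072350360631 109.1198480129242
[ 0.0826  0.0864 -0.0115]
```

Request:
carry_out(moves=[{"xyz":[-0.0009,0,0.001],"rot":[0.0008,-0.0023,0],"gripper":0},{"xyz":[0,0,0.001],"rot":[0,0,0],"gripper":0},{"xyz":[0,0,0.001],"rot":[0,0,0],"gripper":0},{"xyz":[0,0,0.001],"rot":[0,0,0],"gripper":0},{"xyz":[0,0,0],"rot":[0,0,0],"gripper":0}])

```text
time_s: 18.87
eef_pos: [535.2, -280.9, 103.6]
tcp_rot: [0.124, 0.992, 0.0, -0.0]
contact_force: [0.5, -1.4, -1.9]
width: 0.247
grip_force: 109.1
```

Request:
carry_out(moves=[{"xyz":[0,0,0.001],"rot":[0,0,0],"gripper":0},{"xyz":[0,0,0.001],"rot":[0,0,0],"gripper":0},{"xyz":[0,0,0],"rot":[0,0,0],"gripper":0},{"xyz":[0,0,0],"rot":[0,0,0],"gripper":0},{"xyz":[0,0,0],"rot":[0,0,0],"gripper":0}])

```text
time_s: 19.28
eef_pos: [535.3, -280.9, 101.9]
tcp_rot: [0.124, 0.992, 0.0, -0.0]
contact_force: [0.8, -0.3, -1.6]
width: 0.248
grip_force: 109.1
```

```bash
python3 - <<'E'
from h import *
goal(rp(0,0,0),RY); print(r.state()['ft_torque'])
E
```

```text
rot [ 0.0003 -0.0006 -0.0002] shift(now axes) [-0.0002 -0.0001  0.0043] shift(goal axes) [-0.0002 -0.0001  0.0043]
t 19.2833 q [-0.6221  0.4193 -0.0972  1.055   0.     -0.3738] tcp [ 535.2776 -280.9279  101.9364] ypr [-0.2482  0.0006  0.0003] F [ 0.7697 -0.3106 -1.5542] w 0.24783154759180895 109.12049531936646
[-0.0085  0.0801  0.0159]
```

Request:
carry_out(moves=[{"xyz":[0,0,0.001],"rot":[0,0,0],"gripper":0},{"xyz":[0,0,0.001],"rot":[0,0,0],"gripper":0},{"xyz":[0,0,0.001],"rot":[0,0,0],"gripper":0},{"xyz":[0,0,0],"rot":[0,0,0],"gripper":0},{"xyz":[0,0,0],"rot":[0,0,0],"gripper":0}])

```text
time_s: 19.7
eef_pos: [535.2, -280.9, 98.8]
tcp_rot: [0.124, 0.992, 0.0, -0.0]
contact_force: [0.2, -0.4, -1.8]
width: 0.242
grip_force: 109.1
```

Request:
carry_out(moves=[{"xyz":[0,0,0.0005],"rot":[0,0,0],"gripper":0},{"xyz":[0,0,0.0005],"rot":[0,0,0],"gripper":0},{"xyz":[0,0,0],"rot":[0,0,0],"gripper":0},{"xyz":[0,0,0],"rot":[0,0,0],"gripper":0},{"xyz":[0,0,0],"rot":[0,0,0],"gripper":0}])

```text
time_s: 20.12
eef_pos: [535.3, -281.0, 98.0]
tcp_rot: [0.124, 0.992, 0.0, -0.0]
contact_force: [0.5, 0.3, -0.2]
width: 0.244
grip_force: 109.5
```

Request:
carry_out(moves=[{"xyz":[0,0,0.0006],"rot":[0,0,0],"gripper":0},{"xyz":[0,0,0],"rot":[0,0,0],"gripper":0},{"xyz":[0,0,0],"rot":[0,0,0],"gripper":0.3},{"xyz":[0,0,0],"rot":[0,0,0],"gripper":0.4},{"xyz":[0,0,0],"rot":[0,0,0],"gripper":0.6}])

```text
time_s: 20.53
eef_pos: [535.4, -281.0, 97.4]
tcp_rot: [0.124, 0.992, 0.0, -0.0]
contact_force: [0.3, 0.0, 0.6]
width: 0.524
grip_force: 0.0
```

Request:
carry_out(moves=[{"xyz":[0,0,0],"rot":[0,0,0],"gripper":0.8},{"xyz":[0,0,0],"rot":[0,0,0],"gripper":0.8},{"xyz":[0,0,0],"rot":[0,0,0],"gripper":0.8},{"xyz":[0,0,-0.01],"rot":[0,0,0],"gripper":0.8},{"xyz":[0,0,-0.03],"rot":[0,0,0],"gripper":0.8}])

```text
time_s: 20.95
eef_pos: [533.7, -279.8, 134.5]
tcp_rot: [0.124, 0.992, 0.002, -0.003]
contact_force: [-0.2, 0.3, 0.4]
width: 0.801
grip_force: 0.0
```

Request:
carry_out(moves=[{"xyz":[0,0,-0.04],"rot":[0,0,0],"gripper":0.8},{"xyz":[0,0,-0.04],"rot":[0,0,0],"gripper":0.8},{"xyz":[0.03,0,-0.02],"rot":[0,0,0],"gripper":0.8},{"xyz":[0.035,0.02,0],"rot":[0,0,0],"gripper":0.8},{"xyz":[0.035,0.035,0],"rot":[0,0,0],"gripper":0.8}])

```text
time_s: 21.37
eef_pos: [455.0, -210.7, 239.1]
tcp_rot: [0.125, 0.992, -0.001, 0.001]
contact_force: [0.8, 1.0, -0.1]
width: 0.8
grip_force: 0.0
```

Request:
carry_out(moves=[{"xyz":[0,0.04,0],"rot":[0,0,0],"gripper":0.8},{"xyz":[0,0.04,0],"rot":[0,0,0],"gripper":0.8},{"xyz":[0,0.04,0],"rot":[0,0,0],"gripper":0.8},{"xyz":[0,0.04,0],"rot":[0,0,0],"gripper":0.8},{"xyz":[0,0.03,0],"rot":[0,0,0],"gripper":0.8}])

```text
time_s: 21.78
eef_pos: [502.7, -23.0, 238.6]
tcp_rot: [0.123, 0.992, 0.0, 0.0]
contact_force: [0.3, -1.2, 0.2]
width: 0.799
grip_force: 0.0
```

```bash
python3 - <<'E'
from h import *
np.set_printoptions(precision=1,suppress=True)
knobs('top'); knobs('side'); print(r.state()['eef_pos'])
for n in('top','side'):
    im,d=r.camera(n); W=world(n,d); L=R.from_euler('z',-RY).apply(W.reshape(-1,3)-[*REST,8]).reshape(W.shape)
    print(n,'grey floor z by x (local)',[np.median(L[(abs(L[...,0]-x)<10)&(abs(L[...,1])<32)&(abs(L[...,2])<25)&(im.min(-1)>70)][:,2]).round(1) for x in(-25,0,25,40)])
    for y in(-25,25): print('y',y,np.median(L[(abs(L[...,0]-15)<30)&(abs(L[...,1]-y)<10)&(abs(L[...,2])<25)&(im.min(-1)>70)][:,2]))
    b=(im[...,0].astype(int)-im[...,2]>60)&(abs(L[...,0]+70)<50)&(abs(L[...,1])<60)&(L[...,2]>112)&(L[...,2]<145); print('handle top',np.median(L[b],0),b.sum())
E
```

```text
pan [(np.int32(106), [570.0, 259.0, 69.0]), (np.int32(53), [557.0, 300.0, 68.0]), (np.int32(53), [531.0, 276.0, 69.0]), (np.int32(40), [488.0, 253.0, 71.0])]
bin []
pan [(np.int32(71), [556.0, 259.0, 71.0]), (np.int32(74), [487.0, 259.0, 72.0]), (np.int32(78), [580.0, 272.0, 72.0]), (np.int32(86), [530.0, 283.0, 70.0]), (np.int32(84), [557.0, 307.0, 70.0])]
bin []
[503.  -22.  238.4]
top grey floor z by x (local) [np.float64(0.8), np.float64(1.2), np.float64(1.3), np.float64(1.6)]
y -25 1.160513173632694
y 25 1.0240400928181543
handle top [-78.9   2.  127.3] 83
side grey floor z by x (local) [np.float64(4.0), np.float64(4.1), np.float64(4.8), np.float64(4.0)]
y -25 4.2035799263442755
y 25 4.152308119313886
handle top [-91.9  -1.3 124.5] 3
```

```bash
python3 -c "
from cell import r
print(r.job_done())"
```

```text
the job is handed in; nothing more can be done
None
```

I poured all five knobs into the scale's pan and set the empty scoop down flat in its rest pocket. The cameras showed both before I handed the job in at about 22 s; no verdict came back.

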